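# Sort the desk oddments into their trays

### The arm

A 6-joint arm with a two-finger parallel gripper is mounted at the origin on a cart in front of the work surface, level with it; the furniture and walls round the work are solid. World frame = base frame: x ahead of the robot, y to its left, z up, the work surface at z = 0. Lengths are in m, angles in rad, forces in N, time in s.
With the tool pointing down it reaches from about 0.425 to 0.95 m from the base axis. Payload 14.7 kg.
Tool frame: the origin (TCP) lies on the centre line of the jaws, within the pads' length; the fingertips stand 17 mm ahead of it and the grasp point (between the pads) lies 2 mm behind it; z points along the fingers, y is the direction in which the jaws open and shut (so a half turn about z gives the same grasp; the last joint's range is limited). The gripper opens to 85 mm and grips with 20 to 120 N. Pads are 22 mm wide; open, the fingers measure 114 mm over their backs; the gripper's body (76 mm by 85 mm) begins 54 mm behind the grasp point. The pads swing forward as they close: fully open they stand 13 mm farther back than shut.
Start: joints at [-1.178, 0.48, 1.596, -0, 1.065, -0.047], TCP at [0.277, -0.588, 0.248] pointing down, gripper open.
Joint ranges: [-2.75, 2.75], [-0.82, 2.05], [0.23, 2.67], [-1.56, 4.7], [0.09, 2.69], [-2.92, 2.92]. Speed limits (rad/s): [1.89, 1.89, 2.39, 3.01, 3.01, 3.01].

### API

Orientations are given as a unit quaternion [x, y, z, w].
In Python, from plant import manip, vision, ticket gives the robot as it stands.
- The arm moves only by the tool move_arm, never from a script. Its argument "motion" is a list of rows, each a list of 7 numbers: the turn, a rotation vector about the world's x, y, z in rad, then the shift along the world's x, y, z in cm, then the closure, from 0 (fully open) to 1 (shut). A call has 1 to 8 rows; each row shifts and turns the commanded pose from where the row before left it; what a row does not reach is not made up. A row lasts 1/10 s, in which the tool goes at most 50 mm and 8.59 degrees, less where a joint would pass 70% of its speed; a pose out of reach is approached as far as the arm can. A call with a gripper value outside its range is refused whole. The fingers move at their own pace and stop on an object; "newtons" is the grip in N (left out, the last holds). Time passes only in rows, so rows that do not move let the fingers close. It gives the time, the measured TCP pose, the force and the opening at its end, in the units of the state.
- manip.observe(): the state, without advancing time (a new reading comes with each control period).
- vision.grab_frame(name): name is "scene" or "side" or "wrist"; returns a dict with "pixels" (384x512x3 uint8, red, green, blue), "intrinsics" (3x3 intrinsics, pixels), "k1" (the pictures are not rectified: a ray, as slopes to the right and down, at radius r is drawn at 1 + k1 r^2 times it, then the intrinsics apply), "view" (4x4, takes a point from world to camera coordinates). Camera axes: x right, y up, looking along -z (the intrinsics and any distortion apply to the point x, -y, -z); pixel columns grow to the right and rows downward; lengths in m; the calibration is good to about 2 mm. A picture is of the moment at which its call begins. There is no depth.
- ticket.finish_job(): hands the job in, once; it reports no verdict.
The state is a dict: "time_s": time; "joint_pos": joint angles; "qd": joint speeds; "tau": joint torques, N m; "eef_pos": TCP position; "tcp_rot": TCP orientation; "wrist_force": force on the tool from outside, world axes, zero at the start; "wrist_torque": the same for the moment, N m; "grip_width": finger opening in m.
Only numpy, scipy, OpenCV 4.12 (cv2) and the standard library are available. Lean on these libraries where they do the work, as an engineer would, in place of code of your own. Each camera call takes 0.05 s, during which the arm holds its last target.

### The job

Sort the loose things on the low plywood riser into its grey trays: lay the highlighter flat and lengthwise in the long undivided tray, set the eraser flat in the wider bay of the two-bay tray and the larger binder clip, standing on its back as it does now, in that tray's narrower bay, and stand the stamp upright on the floor of the round dish. Leave the smaller binder clip where it stands; the pencil and pen are no part of the job.

Things in the scene. Friction and masses are not known exactly. Their poses are not given: they have to be found in the camera images.
- highlighter: Yellow highlighter with a black cap, lying flat: a straight bar 16 mm wide, 130 mm long, 13 mm high, 22 g. Origin at the centre of its underside; its y axis runs along its length, z up. At the start its length points roughly away from the robot (within about 30 degrees). Grasp it across its width at the middle.
- eraser: White eraser in a blue card sleeve, lying flat: 22 mm wide (its x), 52 mm long (its y), 12 mm high, 30 g. Origin at the centre of its underside, z up.
- large_clip: The larger binder clip (blue), standing on its back, wire arms up. Its body is 40 mm long (its x), 16 mm wide (its y), 22 mm high; the wire arms above it (up to 39 mm) can not be gripped: grasp the body across its 40 mm length, by its two flat ends, fingertips about 8 mm above its underside. 30 g. Origin at the centre of its underside, z up.
- small_clip: The smaller binder clip (black), standing on its back likewise: 32 mm long (its x), body 12 mm wide (its y) and 18 mm high, wire arms up to 31 mm, 20 g. Not to be sorted: it stays where it is (moved no more than 30 mm). Origin at the centre of its underside, z up.
- stamp: Wooden hand stamp, upright: a block 32 mm (its x) by 50 mm (its y), 20 mm high, with a round knob above it, about 26 mm in diameter from 34 to 66 mm above the underside (widest near 52 mm). 70 g. Grasp it by the knob. Origin at the centre of its underside, z up.
- pen_tray: Long shallow grey tray without divisions, fixed to the riser: inside 70 mm (its x) by 154 mm (its y), floor 3 mm above the riser, walls 3 mm thick with their rim 12 mm above the riser. Origin on the riser under its centre; y along its length, z up. The low plywood riser on which all of this stands has its top 78 mm above the desk.
- bits_tray: Shallow grey tray, fixed to the riser, inside 110 mm (its x) by 121 mm (its y), floor 3 mm and rim 12 mm above the riser; one divider along x (3 mm thick) parts the wider bay (72 mm in y, centre at y = +24.5 mm) from the narrower (46 mm, centre at y = -37.5 mm). Origin on the riser under its centre, z up. In the bays, fingers have room if they close along x.
- wide_bay (a point): Centre of the floor of the wider bay of the two-bay tray (3 mm above the riser), axes as the tray's.
- narrow_bay (a point): Centre of the floor of the narrower bay of the two-bay tray (3 mm above the riser), axes as the tray's.
- stamp_dish: Round shallow grey dish, fixed to the riser: inside about 78 mm in diameter at the floor, which lies 3 mm above the riser, rim 12 mm above the riser and 92 mm across. Origin on the riser under its centre, z up; its yaw does not matter.

How it is judged:
By the outcome, as a careful person would: the job done as asked, in the order asked, and still so for the second after the job is handed in, with the robot touching nothing.
It also fails if it takes over 90 s, if anything falls off the work surface, if the arm or the gripper's body presses on something with over 40 N, if the wrist force passes 120 N, or if a joint passes its speed limit or range.

## Working session

There is one attempt and no reset: what is moved stays moved. The work goes in short steps, Python scripts to look and compute and a tool call to move; the robot and the scene stay as the last step left them, time stands still between calls to the robot, and variables do not carry over. Pictures are saved under pics/ and viewed, and the job is handed in when it is done.

Besides the shell and the picture viewer there is one more tool, called after "Request:" as name([rows], argument=value, ...), one row to a line, values as JSON. move_arm: Moves the arm, as the interface text tells. Its arguments: {"type":"object","properties":{"motion":{"type":"array","items":{"type":"array","items":{"type":"number"}}},"newtons":{"type":"number"}},"required":["motion"]}

```bash
mkdir -p pics; ls
python3 - <<'E'
from plant import manip, vision, ticket
import cv2
s=manip.observe()
for k,v in s.items(): print(k,v)
for n in ["scene","side","wrist"]:
    f=vision.grab_frame(n)
    print(n,f["intrinsics"],f["k1"],f["view"])
    cv2.imwrite(f"pics/{n}0.png",f["pixels"][:,:,::-1])
E
```

```text
pics
time_s 0.0
joint_pos [-1.17760328e+00  4.80787215e-01  1.59687536e+00 -3.31473757e-05
  1.06511448e+00 -4.65858699e-02]
qd [-0.00070405  0.0010675   0.00107421  0.00069481  0.00079717  0.00021994]
tau [ 2.15433291e-03 -9.50630379e+01 -4.30187917e+01  1.78183979e-05
  1.21110538e-02 -2.23251288e-05]
eef_pos [ 0.27659647 -0.58777452  0.24770078]
tcp_rot [ 9.75919643e-01  2.18129550e-01 -1.16395317e-04 -5.80831876e-04]
wrist_force [ 0.56347106 -0.05797652 -0.48964259]
wrist_torque [0.00913682 0.00247795 0.05458207]
grip_width 0.08546604257742392
scene [[371.78461879   0.         250.89815906]
 [  0.         371.78461879 188.52561038]
 [  0.           0.           1.        ]] -0.03915548430490616 [[-0.73766597 -0.675034    0.01334239  0.40026372]
 [ 0.30932786 -0.32033072  0.89537953 -0.27869244]
 [-0.60013765  0.66461818  0.44510389 -0.81238504]
 [ 0.          0.          0.          1.        ]]
side [[492.39496484   0.         253.3757023 ]
 [  0.         492.39496484 189.74839864]
 [  0.           0.           1.        ]] 0.004195161592036543 [[-0.92508736 -0.3791354  -0.02167317  0.49050371]
 [ 0.22906133 -0.6026078   0.76445716 -0.190076  ]
 [-0.30289319  0.70222517  0.64431011 -1.13189089]
 [ 0.          0.          0.          1.        ]]
wrist [[306.34357358   0.         256.599072  ]
 [  0.         306.34357358 189.3286498 ]
 [  0.           0.           1.        ]] -0.052602518611432926 [[ 4.25874786e-01 -9.04781606e-01 -9.54729052e-04 -6.47753716e-01]
 [ 8.55870409e-01  4.03194401e-01 -3.23913750e-01  4.13586285e-02]
 [ 2.93456145e-01  1.37129575e-01  9.46086133e-01 -3.79113369e-01]
 [ 0.00000000e+00  0.00000000e+00  0.00000000e+00  1.00000000e+00]]
```

View pics/scene0.png

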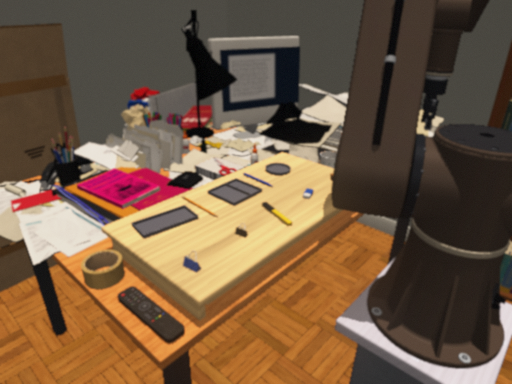

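View pics/side0.png

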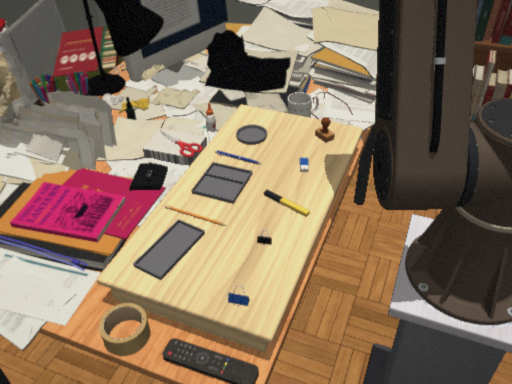

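View pics/wrist0.png

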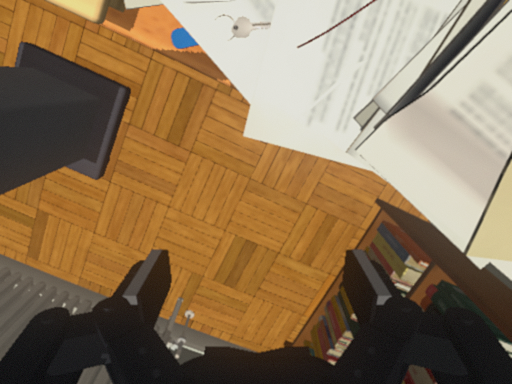

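```bash
cat > h.py <<'E'
import numpy as np, cv2
from plant import manip, vision, ticket
from scipy.spatial.transform import Rotation as R
def ray(f,u,v):
    K=f["intrinsics"];d=np.array([(u-K[0,2])/K[0,0],(v-K[1,2])/K[1,1]])
    p=d.copy()
    for _ in range(20): p=d/(1+f["k1"]*(p@p))
    V=f["view"];c=-V[:3,:3].T@V[:3,3]
    return c,V[:3,:3].T@np.array([p[0],-p[1],-1])
def px2w(f,u,v,z):
    c,r=ray(f,u,v);return c+r*(z-c[2])/r[2]
def w2px(f,P):
    P=np.atleast_2d(P);V=f["view"];q=P@V[:3,:3].T+V[:3,3]
    p=np.c_[q[:,0],-q[:,1]]/(-q[:,2:3]);p=p*(1+f["k1"]*(p**2).sum(1,keepdims=True))
    K=f["intrinsics"];return np.c_[p[:,0]*K[0,0]+K[0,2],p[:,1]*K[1,1]+K[1,2]]
def save(f,name,box=None,s=1):
    im=f["pixels"][:,:,::-1]
    if box: im=im[box[1]:box[3],box[0]:box[2]]
    cv2.imwrite(f"pics/{name}.png",cv2.resize(im,None,fx=s,fy=s,interpolation=cv2.INTER_CUBIC))
def st():
    s=manip.observe();print("t%.2f"%s["time_s"],"p",s["eef_pos"].round(4),"rv",R.from_quat(s["tcp_rot"]).as_matrix()[:,1].round(3),"z",R.from_quat(s["tcp_rot"]).as_matrix()[:,2].round(3),"F",s["wrist_force"].round(1),"w",round(s["grip_width"],4),"q",s["joint_pos"].round(2));return s
E
python3 - <<'E'
from h import *
f=vision.grab_frame("side")
for n,u,v,z in [("hl cap",265,192,.085),("hl tip",309,212,.085),("eras",304,164,.09),("lclip",238,300,.089),("sclip",265,240,.087),("stamp",324,133,.088),("pt",171,249,.081),("bt",223,183,.081),("dish",251,133,.081),("ptc1",137,262,.09),("ptc2",163,276,.09),("ptc3",204,233,.09),("ptc4",180,223,.09)]:
    print(n,px2w(f,u,v,z).round(3))
E
```

```text
hl cap [ 0.5   -0.008  0.085]
hl tip [0.375 0.023 0.085]
eras [ 0.443 -0.147  0.09 ]
lclip [0.429 0.323 0.089]
sclip [0.439 0.149 0.087]
stamp [ 0.435 -0.311  0.088]
pt [0.627 0.245 0.081]
bt [ 0.616 -0.007  0.081]
dish [ 0.637 -0.247  0.081]
ptc1 [0.671 0.311 0.09 ]
ptc2 [0.599 0.325 0.09 ]
ptc3 [0.575 0.181 0.09 ]
ptc4 [0.643 0.172 0.09 ]
```

Run:
```python
from h import *
s=st();f=vision.grab_frame("wrist");V=f["view"];c=-V[:3,:3].T@V[:3,3]
Rt=R.from_quat(s["tcp_rot"]).as_matrix()
print("cam in tool",Rt.T@(c-s["eef_pos"]),"look",Rt.T@(-V[2,:3]),"right",Rt.T@V[0,:3]); print(Rt.round(3))
f=vision.grab_frame("side"); save(f,"s1",(80,90,380,320),2.6)
```

```text
t0.20 p [ 0.2767 -0.5879  0.2479] rv [ 0.426 -0.905 -0.001] z [-0.     0.001 -1.   ] F [ 0.1 -0.4 -0.5] w 0.0853 q [-1.18  0.48  1.6   0.    1.07 -0.05]
cam in tool [ 0.08369325 -0.00170094 -0.12369789] look [-3.23967493e-01  1.47462283e-04  9.46068201e-01] right [ 7.32927892e-05  9.99999989e-01 -1.30770487e-04]
[[ 0.905  0.426 -0.   ]
 [ 0.426 -0.905  0.001]
 [ 0.    -0.001 -1.   ]]
```

Request:
move_arm([
  [0, 0, -0.06, 1, 5, 1, 0],
  [0, 0, -0.06, 2, 4.5, 1, 0],
  [0, 0, -0.06, 2, 4.5, 1, 0],
  [0, 0, -0.06, 2, 4.5, 1, 0],
  [0, 0, -0.06, 2, 4.5, 0, 0],
  [0, 0, -0.07, 2, 4.5, 0, 0],
  [0, 0, -0.07, 2, 4.5, 0, 0],
  [0, 0, 0, 2, 4.5, 0, 0],
])

```text
time_s: 1.1
eef_pos: [0.4265, -0.2239, 0.288]
tcp_rot: [1.0, -0.002, 0.0, 0.0]
wrist_force: [0.2, -1.1, -0.4]
grip_width: 0.0854
```

View pics/s1.png

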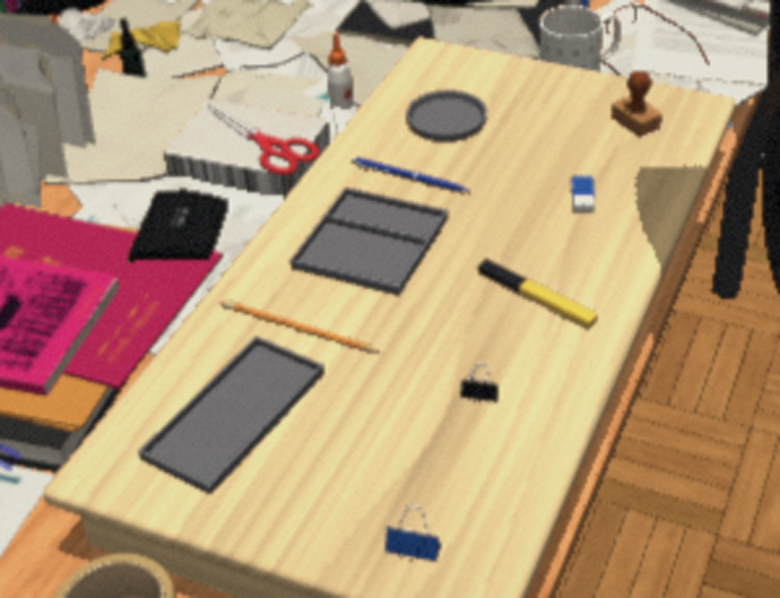

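Run:
```python
from h import *
st();f=vision.grab_frame("wrist");save(f,"w1",None,1.5)
```

```text
t1.10 p [ 0.4265 -0.2239  0.288 ] rv [-0.003 -1.     0.   ] z [ 0.001 -0.    -1.   ] F [ 0.2 -1.1 -0.4] w 0.0854 q [-0.55  0.2   1.92  0.    1.02  1.03]
```

View pics/w1.png

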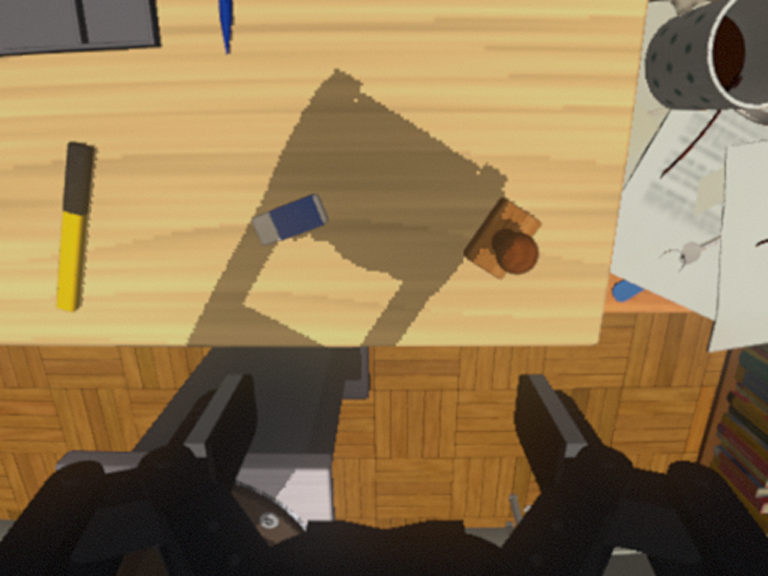

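Run:
```python
from h import *
f=vision.grab_frame("wrist")
def m(n,pts,z):
    W=np.array([px2w(f,u/1.5,v/1.5,z)[:2] for u,v in pts]);r=cv2.minAreaRect((W*1000).astype(np.float32))
    print(n,W.round(4).tolist(),r)
m("eraser",[(254,217),(317,194),(326,217),(267,243)],.090)
m("hl",[(69,142),(93,144),(58,309),(77,310)],.091)
m("stamp",[(505,198),(541,218),(503,277),(466,255)],.098)
print("knob",px2w(f,516/1.5,252/1.5,.13))
save(f,"w1e",(160,115,370,195),3.7)
```

```text
eraser [[0.4516, -0.1232], [0.4676, -0.1688], [0.4515, -0.1744], [0.4327, -0.131]] ((449.9707946777344, -149.3972625732422), (20.44477653503418, 48.28324890136719), 19.421762466430664)
hl [[0.5048, 0.0014], [0.5031, -0.0157], [0.381, 0.0373], [0.3803, 0.0219]] ((442.3080139160156, 11.705606460571289), (16.807628631591797, 132.23623657226562), 72.97148132324219)
stamp [[0.4663, -0.2978], [0.4527, -0.3241], [0.4097, -0.3011], [0.426, -0.2734]] ((438.86505126953125, -299.6102294921875), (32.111106872558594, 48.68584060668945), 59.49092102050781)
knob [ 0.4368128  -0.29940462  0.13      ]
```

Request:
move_arm([
  [0, 0, 0, 1.5, 4.5, 0, 0],
  [0, 0, 0, 1.5, 5, 0, 0],
  [0, 0, 0, 1, 5, 0, 0],
  [0, 0, 0, 1, 5, 0, 0],
  [0, 0, 0, 1, 5, 0, 0],
  [0, 0, 0, 0, 5, 0, 0],
  [0, 0, 0, 0, 0, 0, 0],
])

```text
time_s: 1.9
eef_pos: [0.4848, 0.0691, 0.2878]
tcp_rot: [1.0, 0.002, 0.0, -0.001]
wrist_force: [-0.2, -0.9, -0.9]
grip_width: 0.0852
```

Run:
```python
from h import *
st();f=vision.grab_frame("wrist");save(f,"w2",None,1.5)
```

```text
t1.90 p [0.4848 0.0691 0.2878] rv [ 0.005 -1.    -0.001] z [ 0.     0.001 -1.   ] F [-0.2 -0.9 -0.9] w 0.0852 q [0.08 0.21 1.91 0.   1.02 1.64]
```

View pics/w1e.png

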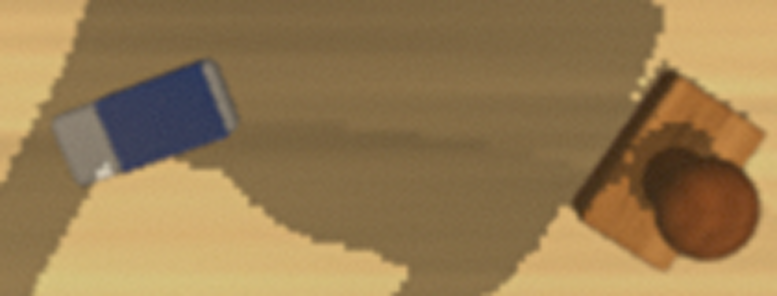

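View pics/w2.png

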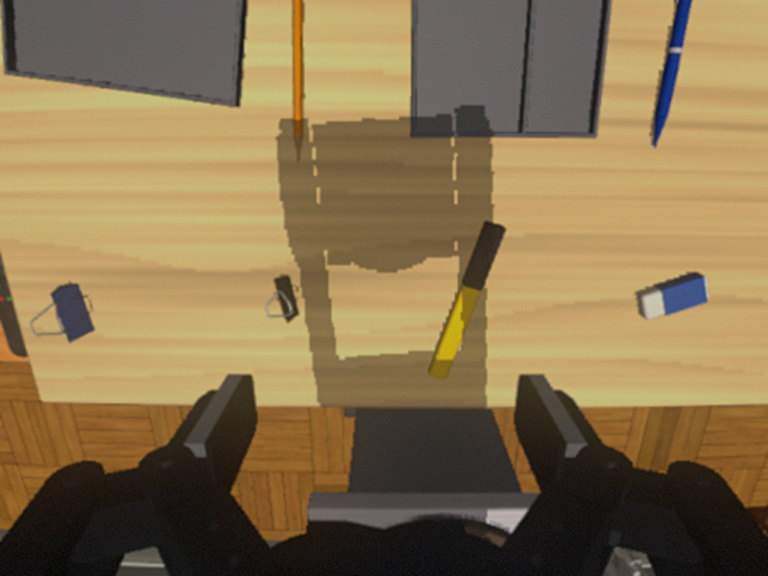

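Run:
```python
from h import *
f=vision.grab_frame("wrist")
def m(n,pts,z):
    W=np.array([px2w(f,u/1.5,v/1.5,z)[:2] for u,v in pts]);r=cv2.minAreaRect((W*1000).astype(np.float32))
    print(n,W.round(4).tolist(),r)
m("hl",[(485,222),(505,227),(448,378),(429,373)],.091)
m("eraser",[(637,293),(704,273),(708,295),(645,319)],.090)
save(f,"w2a",(270,130,490,260),3.6)
save(f,"w2b",(0,170,220,250),3.6)
```

```text
hl [[0.5047, -0.0024], [0.5012, -0.0169], [0.3792, 0.0176], [0.3837, 0.0329]] ((442.3984375, 8.045854568481445), (15.945860862731934, 126.75934600830078), 74.1917724609375)
eraser [[0.4514, -0.1226], [0.4676, -0.1722], [0.4499, -0.1796], [0.43, -0.1331]] ((450.6700744628906, -151.1813201904297), (23.741798400878906, 51.91079330444336), 23.16795539855957)
```

View pics/w2a.png

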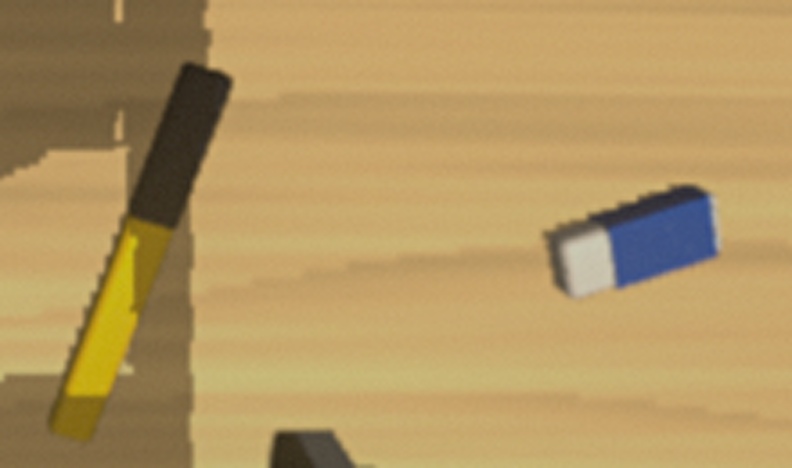

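View pics/w2b.png

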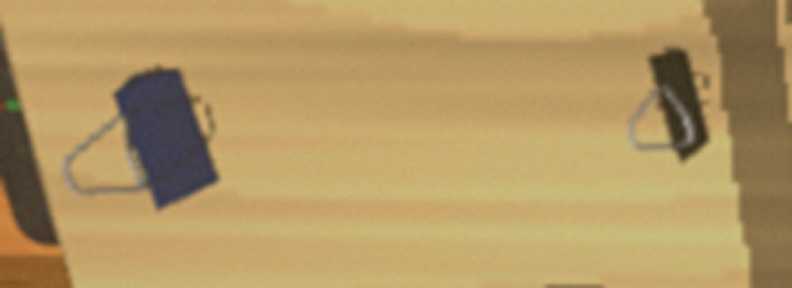

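Request:
move_arm([
  [0, 0, -0.14, -1.4, -2, -4.5, 0],
  [0, 0, -0.14, -1.4, -2, -4.5, 0],
  [0, 0, 0, -1.4, -2.1, -4.5, 0],
  [0, 0, 0, 0, 0, -2, 0],
  [0, 0, 0, 0, 0, 0, 0],
])

```text
time_s: 2.5
eef_pos: [0.442, 0.003, 0.1342]
tcp_rot: [0.99, -0.141, -0.002, 0.0]
wrist_force: [1.0, -0.3, 0.6]
grip_width: 0.0856
```

Run:
```python
from h import *
st();f=vision.grab_frame("wrist");save(f,"w3",None,1.5)
W=w2px(f,[[.443,.0085,.091],[.503,-.0085,.091],[.383,.0255,.091]]);print(W*1.5)
```

```text
t2.50 p [0.442  0.003  0.1342] rv [-0.28  -0.96   0.001] z [-0.005  0.    -1.   ] F [ 1.  -0.3  0.6] w 0.0856 q [-0.06  0.37  2.17 -0.    0.61  1.79]
[[374.42133248 344.62979838]
 [371.90279751 187.7324112 ]
 [376.51789923 468.90808462]]
```

View pics/w3.png

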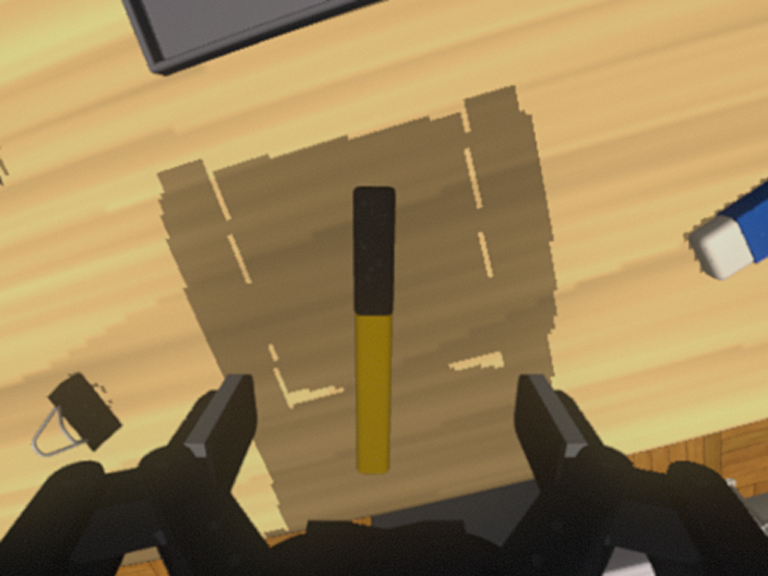

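Request:
move_arm([
  [0, 0, 0, 0.1, 0.5, -1.8, 0],
  [0, 0, 0, 0, 0, -1.8, 0.2],
  [0, 0, 0, 0, 0, 0, 0.6],
  [0, 0, 0, 0, 0, 0, 1],
  [0, 0, 0, 0, 0, 0, 1],
  [0, 0, 0, 0, 0, 0, 1],
  [0, 0, 0, 0, 0, 0, 1],
], newtons=40)

```text
time_s: 3.25
eef_pos: [0.4458, 0.0098, 0.1015]
tcp_rot: [0.99, -0.14, 0.001, -0.0]
wrist_force: [-2.4, -0.5, 14.8]
grip_width: 0.0146
```

Run:
```python
from h import *
st();f=vision.grab_frame("wrist");save(f,"w4",None,1.5)
```

```text
t3.25 p [0.4458 0.0098 0.1015] rv [-0.277 -0.961 -0.   ] z [ 0.002 -0.    -1.   ] F [-2.4 -0.5 14.8] w 0.0146 q [-0.05  0.44  2.19 -0.    0.52  1.81]
```

View pics/w4.png

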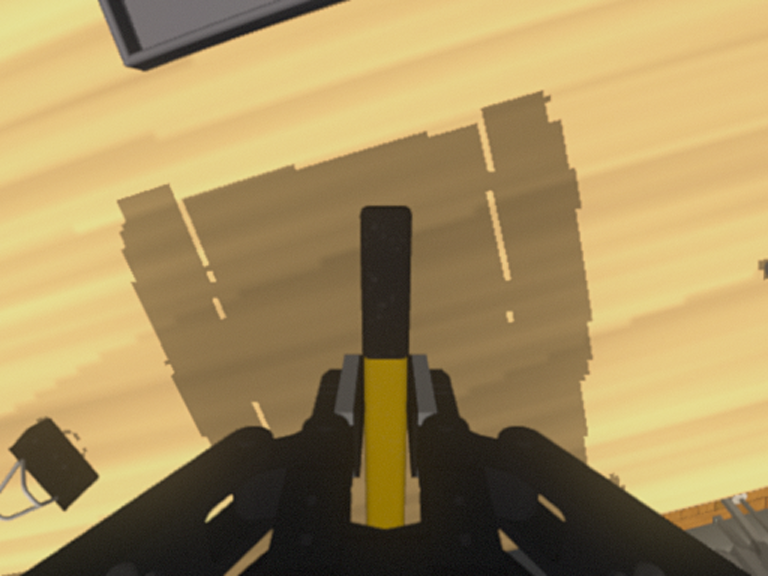

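Request:
move_arm([
  [0, 0, 0, 0, 0, 4, 1],
  [0, 0, 0.14, 1, 1, 4.5, 1],
  [0, 0, 0.14, 1, 2, 4, 1],
  [0, 0, 0.14, 2, 2, 0, 1],
  [0, 0, 0.14, 2, 2, 0, 1],
  [0, 0, 0.14, 2, 2, 0, 1],
  [0, 0, 0.14, 2, 2, 0, 1],
  [0, 0, 0.14, 2, 2, 0, 1],
])

```text
time_s: 4.1
eef_pos: [0.5657, 0.1408, 0.2262]
tcp_rot: [0.938, 0.346, 0.0, 0.0]
wrist_force: [0.2, -0.4, -0.4]
grip_width: 0.0144
```

Run:
```python
from h import *
st();f=vision.grab_frame("wrist");save(f,"w5",None,1.5)
```

```text
t4.10 p [0.5657 0.1408 0.2262] rv [ 0.649 -0.761  0.   ] z [ 0.001  0.    -1.   ] F [ 0.2 -0.4 -0.4] w 0.0144 q [0.19 0.41 1.78 0.   0.95 1.06]
```

View pics/w5.png

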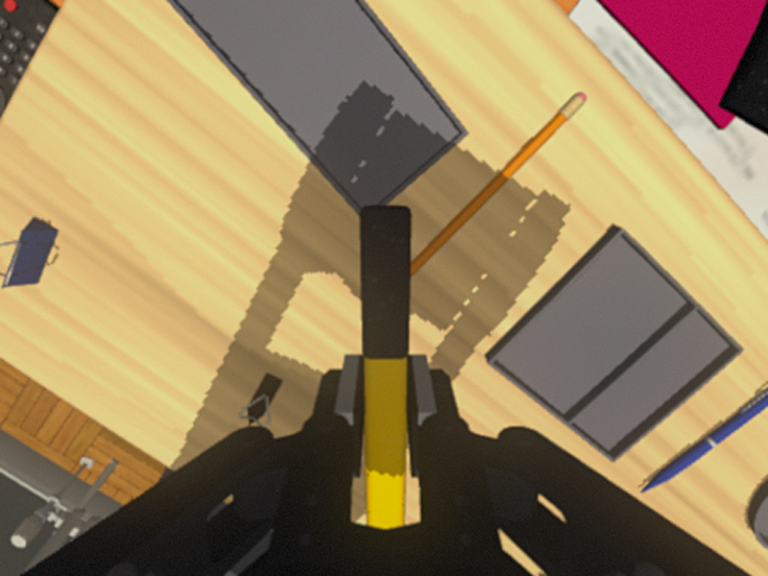

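Run:
```python
from h import *
f=vision.grab_frame("wrist")
def m(n,pts,z):
    W=np.array([px2w(f,u/1.5,v/1.5,z)[:2] for u,v in pts]);r=cv2.minAreaRect((W*1000).astype(np.float32))
    print(n,W.round(4).tolist(),r)
m("bits",[(617,226),(487,356),(614,461),(743,350)],.090)
m("div",[(693,305),(568,420)],.090)
m("pen",[(466,132),(363,0),(174,0),(366,210)],.090)
```

```text
bits [[0.6802, 0.0629], [0.5707, 0.0609], [0.5712, -0.0672], [0.6838, -0.0652]] ((626.3265380859375, -2.1240386962890625), (112.66207885742188, 128.11572265625), 1.0343902111053467)
div [[0.6803, -0.0127], [0.5726, -0.0154]] ((626.4124755859375, -14.069438934326172), (107.74236297607422, 0.0), -178.5569610595703)
pen [[0.659, 0.1654], [0.6713, 0.2488], [0.6093, 0.3224], [0.5911, 0.1787]] ((635.0004272460938, 243.79556274414062), (149.57797241210938, 70.74230194091797), 82.75931549072266)
```

Request:
move_arm([
  [0, 0, 0.14, 1.5, 2, 2, 1],
  [0, 0, 0.14, 1.5, 2, 2, 1],
  [0, 0, 0.13, 1.5, 2, 1, 1],
  [0, 0, 0.13, 1.5, 2, 0, 1],
  [0, 0, 0.14, 0, 0, 0, 1],
  [0, 0, 0, 0, 0, 0, 1],
])

```text
time_s: 4.8
eef_pos: [0.6246, 0.2199, 0.2756]
tcp_rot: [0.771, 0.637, -0.0, 0.0]
wrist_force: [-1.2, -0.9, -0.1]
grip_width: 0.0144
```

Run:
```python
from h import *
st();f=vision.grab_frame("wrist");save(f,"w6",None,1.5)
```

```text
t4.80 p [0.6246 0.2199 0.2756] rv [ 0.982 -0.188 -0.   ] z [-0. -0. -1.] F [-1.2 -0.9 -0.1] w 0.0144 q [ 0.29  0.47  1.54 -0.    1.13  0.48]
```

View pics/w6.png

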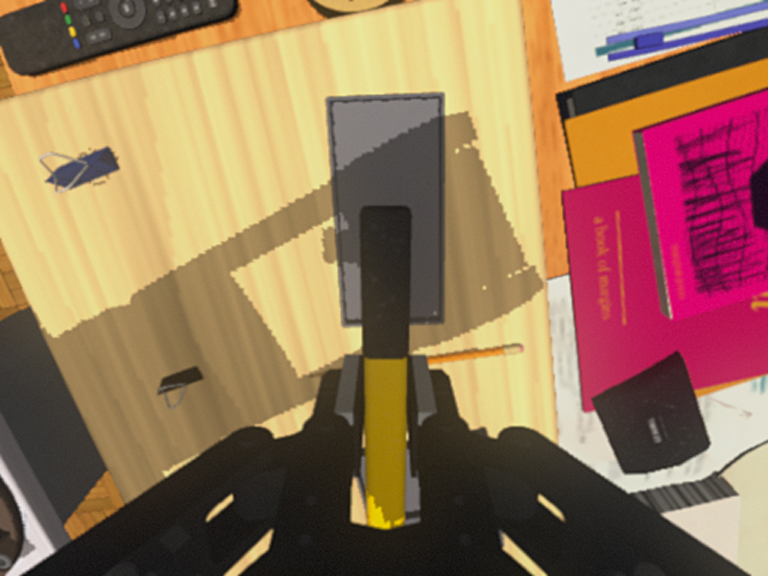

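Run:
```python
from h import *
f=vision.grab_frame("wrist")
def m(n,pts,z):
    W=np.array([px2w(f,u/1.5,v/1.5,z)[:2] for u,v in pts]);r=cv2.minAreaRect((W*1000).astype(np.float32))
    print(n,W.round(4).tolist(),r)
m("pen",[(326,97),(444,93),(442,325),(342,327)],.090)
m("lclip",[(46,182),(109,147),(119,162),(56,188)],.1)
save(f,"w6a",(0,80,150,150),5)
```

```text
pen [[0.6072, 0.3284], [0.6805, 0.3163], [0.6545, 0.1597], [0.5821, 0.1723]] ((630.8862915039062, 244.0840606689453), (158.7630615234375, 74.25526428222656), 80.58343505859375)
lclip [[0.4144, 0.3156], [0.4651, 0.3273], [0.4682, 0.3171], [0.4196, 0.3104]] ((441.3063049316406, 316.3119812011719), (52.74582290649414, 10.693119049072266), 13.06515884399414)
```

View pics/w6a.png

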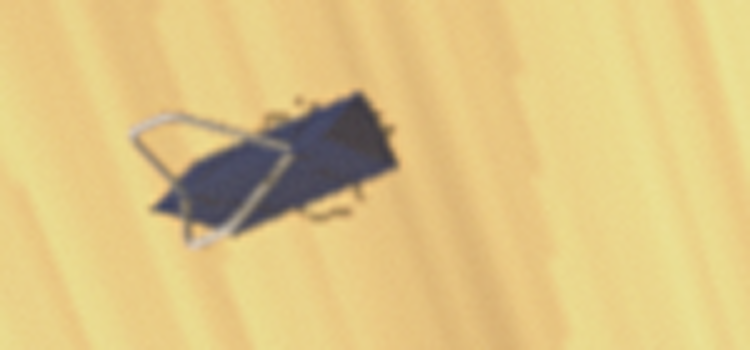

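Request:
move_arm([
  [0, 0, 0.025, 0.7, 2.7, -2, 1],
  [0, 0, 0, 0, 0, -4, 1],
  [0, 0, 0, 0, 0, -4, 1],
  [0, 0, 0, 0, 0, -4, 1],
  [0, 0, 0, 0, 0, -1, 1],
  [0, 0, 0, 0, 0, 0, 1],
])

```text
time_s: 5.5
eef_pos: [0.631, 0.2461, 0.1244]
tcp_rot: [0.764, 0.645, -0.001, -0.0]
wrist_force: [-0.7, -0.2, 1.2]
grip_width: 0.0147
```

Run:
```python
from h import *
st();f=vision.grab_frame("wrist");save(f,"w7",None,1.5)
f=vision.grab_frame("side");save(f,"s7",(100,190,280,310),4)
```

```text
t5.50 p [0.631  0.2461 0.1244] rv [ 0.986 -0.168 -0.002] z [-0.003 -0.001 -1.   ] F [-0.7 -0.2  1.2] w 0.0147 q [ 0.33  0.65  1.63 -0.    0.87  0.5 ]
```

View pics/w7.png

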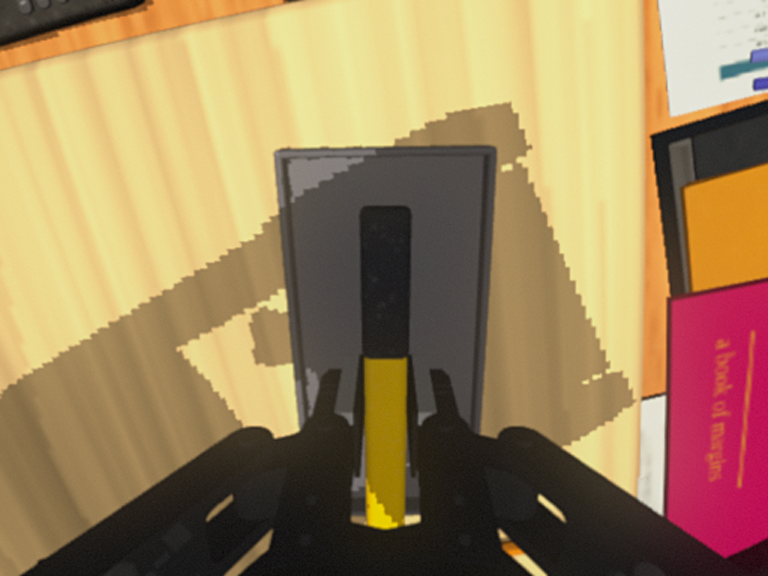

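View pics/s7.png

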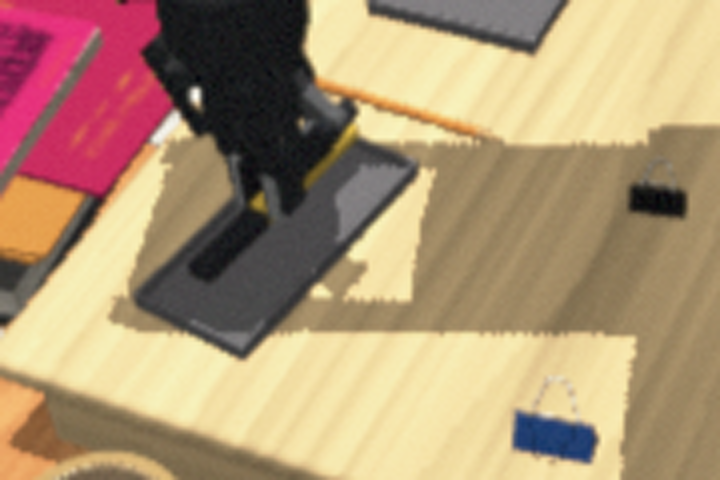

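Request:
move_arm([
  [0, 0, 0, 0, 0.1, -1.2, 1],
  [0, 0, 0, 0, 0, -0.6, 1],
  [0, 0, 0, 0, 0, 0, 1],
  [0, 0, 0, 0, 0, 0, 0.7],
  [0, 0, 0, 0, 0, 0, 0.65],
  [0, 0, 0, 0, 0, 0, 0.65],
])

```text
time_s: 6.2
eef_pos: [0.6321, 0.248, 0.1076]
tcp_rot: [0.763, 0.646, 0.0, 0.0]
wrist_force: [-0.6, 0.5, 0.5]
grip_width: 0.0299
```

Run:
```python
from h import *
st();f=vision.grab_frame("wrist");save(f,"w8",None,1.5)
```

```text
t6.20 p [0.6321 0.248  0.1076] rv [ 0.986 -0.165  0.   ] z [ 0.  0. -1.] F [-0.6  0.5  0.5] w 0.0299 q [0.33 0.67 1.64 0.   0.83 0.5 ]
```

View pics/w8.png

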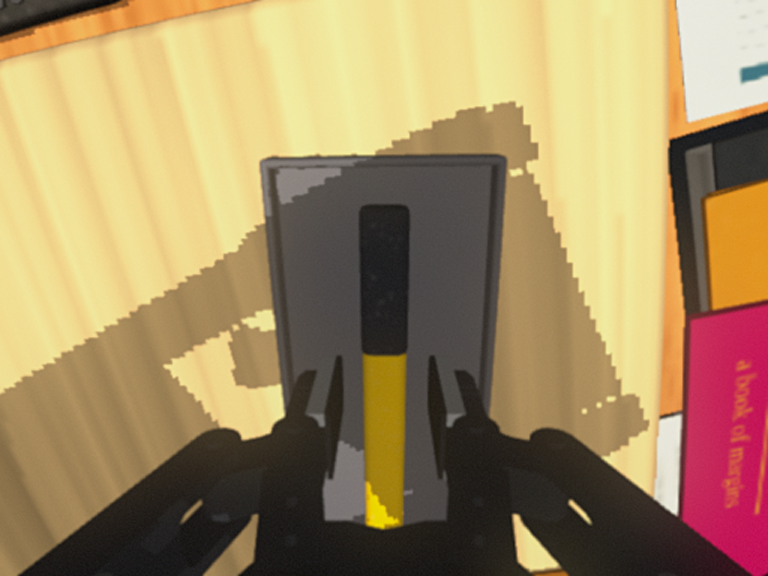

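Request:
move_arm([
  [0, 0, 0, 0, 0, 4, 0.65],
  [0, 0, 0, 0, 0, 4.5, 0.3],
  [0, 0, 0.13, -1.8, -4, 3, 0],
  [0, 0, 0.13, -1.8, -4, 0, 0],
  [0, 0, 0.13, -1.8, -4, 0, 0],
  [0, 0, 0.14, -1.8, -4, 0, 0],
  [0, 0, 0, -1.8, -4, 0, 0],
  [0, 0, 0, -1.8, -4, 0, 0],
])

```text
time_s: 7.05
eef_pos: [0.5242, 0.0089, 0.2208]
tcp_rot: [0.567, 0.824, 0.0, 0.0]
wrist_force: [0.3, -0.7, -1.0]
grip_width: 0.0855
```

Request:
move_arm([
  [0, 0, 0, -1.8, -4, 0, 0],
  [0, 0, 0, -1.8, -4, 0, 0],
  [0, 0, 0, -1.8, -4, -1, 0],
  [0, 0, 0, -1.8, -4, -1, 0],
  [0, 0, 0, 0, 0, 0, 0],
])

```text
time_s: 7.55
eef_pos: [0.4506, -0.1532, 0.1998]
tcp_rot: [0.569, 0.822, -0.001, -0.001]
wrist_force: [-0.6, 0.1, -0.5]
grip_width: 0.0857
```

Run:
```python
from h import *
st();f=vision.grab_frame("wrist");save(f,"w9",None,1.5)
f=vision.grab_frame("side");save(f,"s9",(100,90,400,320),2.6)
```

```text
t7.55 p [ 0.4506 -0.1532  0.1998] rv [ 0.936  0.352 -0.002] z [-0.002 -0.    -1.   ] F [-0.6  0.1 -0.5] w 0.0857 q [-0.39  0.3   2.04 -0.    0.8  -0.75]
```

View pics/w9.png

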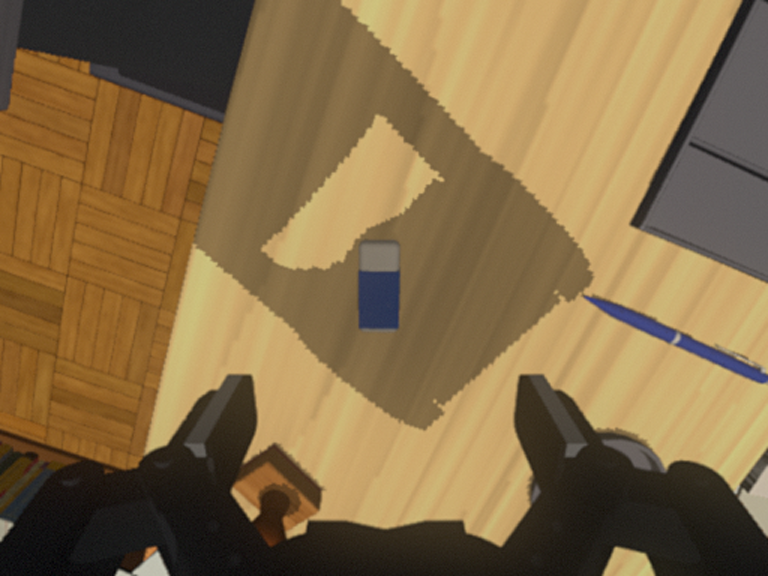

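View pics/s9.png

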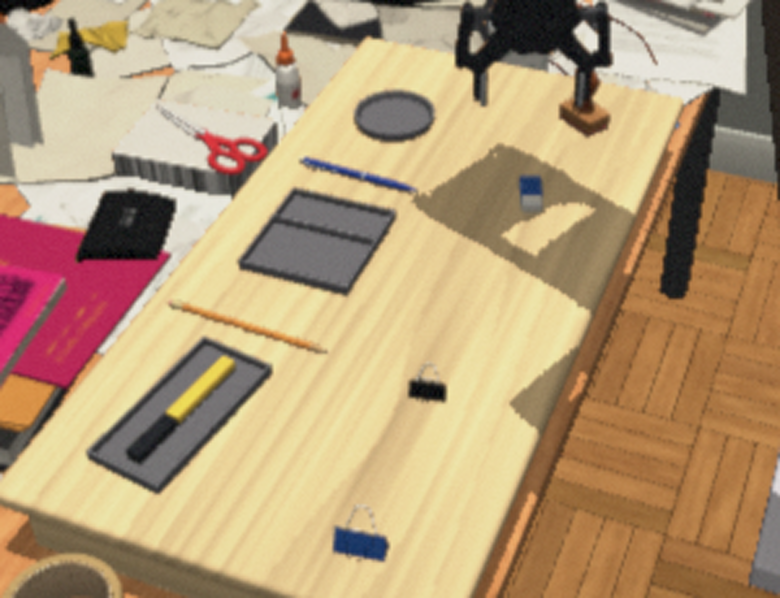

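Run:
```python
from h import *
f=vision.grab_frame("wrist")
def m(n,pts,z):
    W=np.array([px2w(f,u/1.5,v/1.5,z)[:2] for u,v in pts]);r=cv2.minAreaRect((W*1000).astype(np.float32))
    print(n,W.round(4).tolist(),r, W.mean(0))
m("er",[(359,242),(398,242),(399,328),(359,328)],.090)
```

```text
er [[0.4301, -0.1291], [0.4492, -0.1218], [0.4675, -0.1674], [0.4467, -0.1753]] ((448.40423583984375, -148.40911865234375), (22.302051544189453, 49.14406204223633), 20.719852447509766) [ 0.4483822  -0.14841908]
```

Request:
move_arm([
  [0, 0, 0, -0.1, 0.4, -4, 0],
  [0, 0, 0, 0, 0, -3.5, 0.2],
  [0, 0, 0, 0, 0, -2, 0.4],
  [0, 0, 0, 0, 0, 0, 1],
  [0, 0, 0, 0, 0, 0, 1],
  [0, 0, 0, 0, 0, 0, 1],
  [0, 0, 0, 0, 0, 0, 1],
])

```text
time_s: 8.4
eef_pos: [0.453, -0.1461, 0.1078]
tcp_rot: [0.567, 0.824, 0.0, 0.001]
wrist_force: [-7.6, 2.7, 31.5]
grip_width: 0.0086
```

Run:
```python
from h import *
st();f=vision.grab_frame("wrist");save(f,"w10",None,1.5)
```

```text
t8.40 p [ 0.453  -0.1461  0.1078] rv [0.934 0.357 0.002] z [ 0.002 -0.001 -1.   ] F [-7.6  2.7 31.5] w 0.0086 q [-0.38  0.45  2.12 -0.    0.57 -0.74]
```

View pics/w10.png

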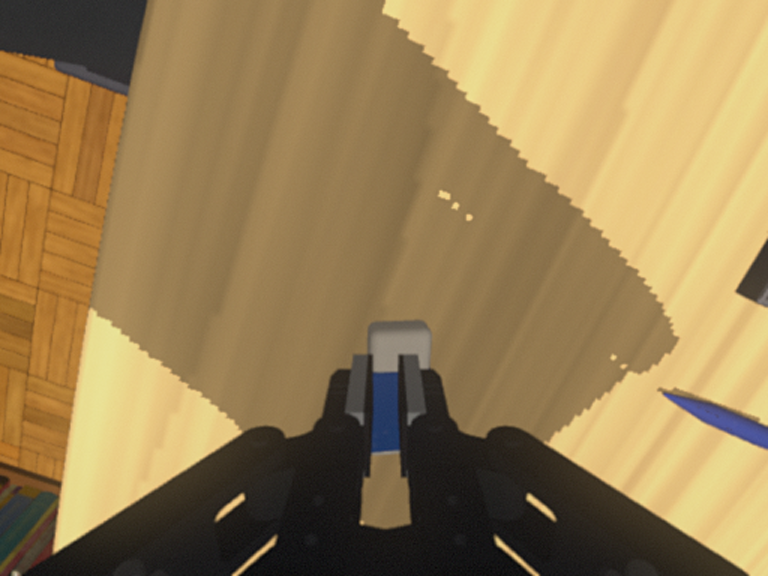

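Request:
move_arm([
  [0, 0, 0, 0, 0, 2, 0.8],
  [0, 0, 0, 0, 0, 4, 0],
  [0, 0, 0, 0, 0, 3, 0],
  [0, 0, 0, 0, 0, 0, 0],
])

```text
time_s: 8.85
eef_pos: [0.4546, -0.1466, 0.2005]
tcp_rot: [0.567, 0.823, 0.001, 0.004]
wrist_force: [-0.4, -0.2, -1.4]
grip_width: 0.0601
```

Run:
```python
from h import *
st();f=vision.grab_frame("wrist");save(f,"w11",None,1.5)
```

```text
t8.85 p [ 0.4546 -0.1466  0.2005] rv [0.934 0.356 0.006] z [ 0.008 -0.003 -1.   ] F [-0.4 -0.2 -1.4] w 0.0601 q [-0.38  0.3   2.04  0.    0.79 -0.74]
```

View pics/w11.png

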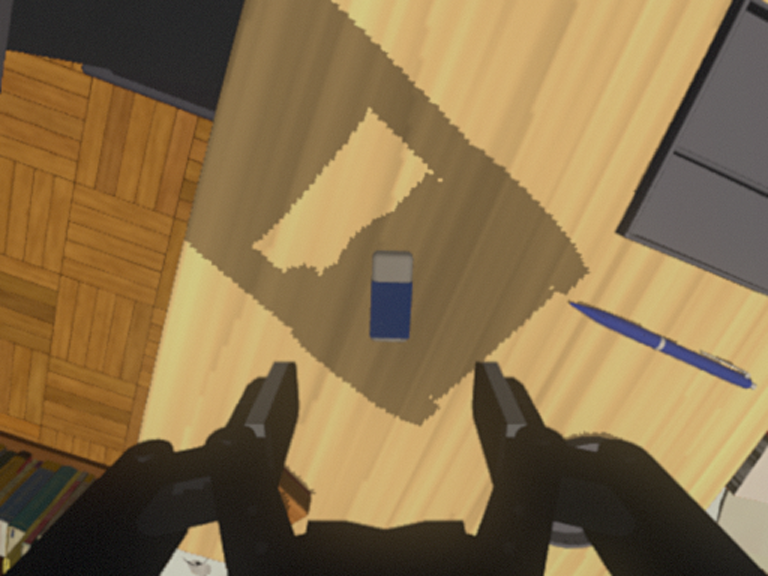

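Run:
```python
from h import *
st();f=vision.grab_frame("wrist")
def m(n,pts,z):
    W=np.array([px2w(f,u/1.5,v/1.5,z)[:2] for u,v in pts]);r=cv2.minAreaRect((W*1000).astype(np.float32))
    print(n,W.round(4).tolist(),r, W.mean(0))
m("er",[(373,252),(413,252),(411,340),(370,339)],.090)
save(f,"w11b",None,1.5)
```

```text
t8.90 p [ 0.4538 -0.1463  0.1987] rv [0.934 0.356 0.005] z [ 0.006 -0.002 -1.   ] F [0.1 0.2 0.1] w 0.0673 q [-0.38  0.3   2.04  0.    0.79 -0.74]
er [[0.4403, -0.1269], [0.4599, -0.1195], [0.4779, -0.167], [0.4562, -0.1745]] ((458.15435791015625, -147.31082153320312), (22.89973258972168, 50.811927795410156), 20.771329879760742) [ 0.45857056 -0.14698823]
```

View pics/w11b.png

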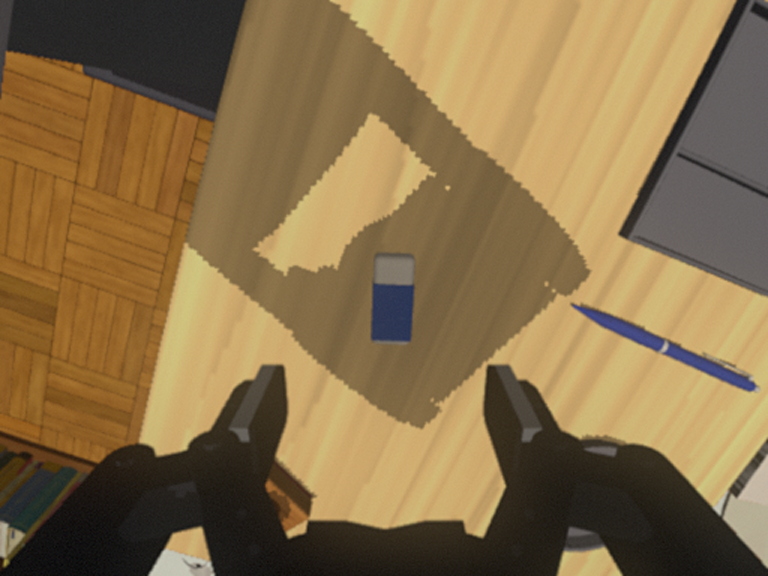

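Request:
move_arm([
  [0, 0, 0, 0.3, -0.1, -4, 0],
  [0, 0, 0, 0, 0, -4, 0],
  [0, 0, 0, 0, 0, -1.6, 0],
  [0, 0, 0, 0, 0, -0.6, 0.3],
  [0, 0, 0, 0, 0, 0, 0.3],
])

```text
time_s: 9.45
eef_pos: [0.4545, -0.1465, 0.0928]
tcp_rot: [0.567, 0.823, -0.0, -0.001]
wrist_force: [0.4, -0.1, 0.8]
grip_width: 0.0602
```

Request:
move_arm([
  [0, 0, 0, 0, 0, 0, 1],
  [0, 0, 0, 0, 0, 0, 1],
  [0, 0, 0, 0, 0, 0, 1],
  [0, 0, 0, 0, 0, 0, 1],
])

```text
time_s: 9.85
eef_pos: [0.4565, -0.1472, 0.0952]
tcp_rot: [0.567, 0.823, 0.0, 0.002]
wrist_force: [0.0, 1.6, 15.7]
grip_width: 0.0209
```

Run:
```python
from h import *
st();f=vision.grab_frame("wrist");save(f,"w12",None,1.5)
```

```text
t9.85 p [ 0.4565 -0.1472  0.0952] rv [0.935 0.356 0.003] z [ 0.004 -0.001 -1.   ] F [ 0.   1.6 15.7] w 0.0209 q [-0.38  0.48  2.12  0.    0.54 -0.74]
```

View pics/w12.png

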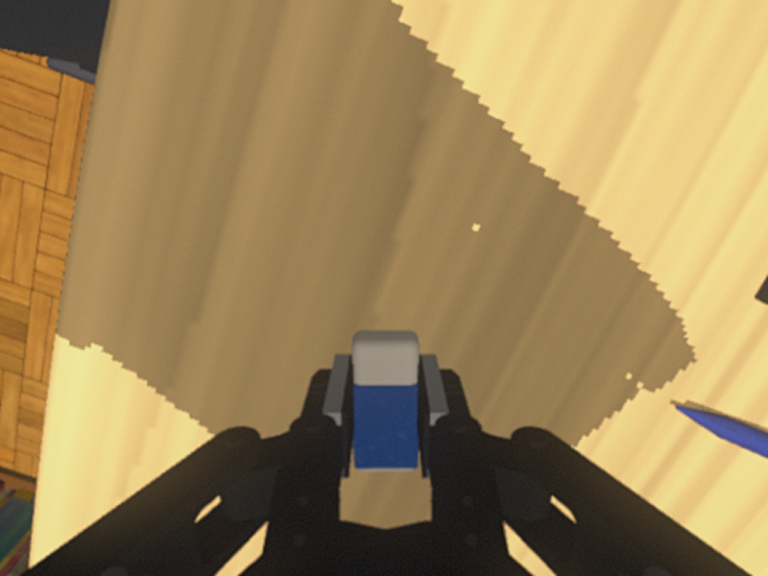

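Request:
move_arm([
  [0, 0, 0, 0, 0, 4, 1],
  [0, 0, 0, 1, 1, 4, 1],
  [0, 0, -0.11, 3, 3, 2, 1],
  [0, 0, -0.12, 3, 3, 0, 1],
  [0, 0, -0.12, 3, 3, 0, 1],
  [0, 0, 0, 3, 3, 0, 1],
  [0, 0, 0, 3, 3, 0, 1],
  [0, 0, 0, 1, 1, 0, 1],
])

```text
time_s: 10.7
eef_pos: [0.6277, 0.026, 0.1945]
tcp_rot: [0.701, 0.713, 0.001, 0.001]
wrist_force: [0.5, -0.2, -0.3]
grip_width: 0.0207
```

Request:
move_arm([
  [0, 0, 0, 0, 0, 0, 1],
])

```text
time_s: 10.8
eef_pos: [0.6262, 0.0247, 0.194]
tcp_rot: [0.701, 0.713, 0.001, 0.0]
wrist_force: [0.0, -1.1, -0.2]
grip_width: 0.0206
```

Run:
```python
from h import *
st();f=vision.grab_frame("wrist");save(f,"w13",None,1.5)
```

```text
t10.80 p [0.6262 0.0247 0.194 ] rv [1.    0.016 0.001] z [ 0.001  0.    -1.   ] F [ 0.  -1.1 -0.2] w 0.0206 q [-0.01  0.5   1.71  0.    0.93 -0.03]
```

View pics/w13.png

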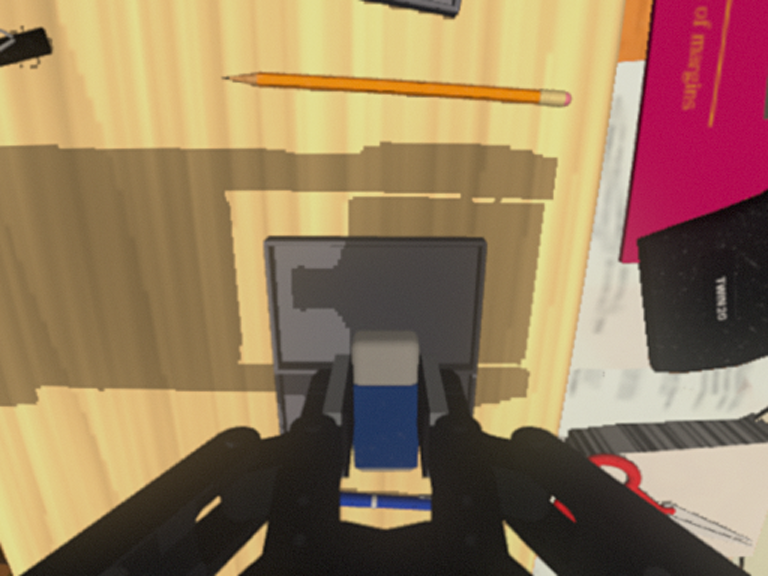

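Run:
```python
from h import *
f=vision.grab_frame("wrist")
for u,v in [(265,238),(487,238),(278,364),(478,371)]: print(px2w(f,u/1.5,v/1.5,.09).round(4))
for y in (.0625,-.0645,-.0115,-.0145): print(y,(w2px(f,[[.568,y,.09],[.685,y,.09]])*1.5).round(0).tolist())
```

```text
[0.5631 0.0545 0.09  ]
[0.6758 0.0562 0.09  ]
[ 0.5653 -0.0174  0.09  ]
[ 0.6775 -0.0201  0.09  ]
0.0625 [[274.0, 223.0], [506.0, 226.0]]
-0.0645 [[288.0, 434.0], [484.0, 437.0]]
-0.0115 [[282.0, 355.0], [493.0, 357.0]]
-0.0145 [[282.0, 359.0], [492.0, 362.0]]
```

Run:
```python
from h import *
f=vision.grab_frame("wrist");st();save(f,"w14",(160,140,350,300),4)
g=vision.grab_frame("side");save(g,"s14",(160,140,310,220),5)
for u,v in [(265,238),(487,238),(278,364),(478,371)]: print(px2w(f,u/1.5,v/1.5,.09).round(4))
```

```text
t10.95 p [0.624  0.0225 0.1937] rv [ 1.     0.014 -0.001] z [-0.001 -0.    -1.   ] F [-0.2  0.4 -0.5] w 0.0211 q [-0.01  0.5   1.71 -0.    0.93 -0.03]
[0.5624 0.0539 0.09  ]
[0.6751 0.0555 0.09  ]
[ 0.5646 -0.0181  0.09  ]
[ 0.6767 -0.0208  0.09  ]
```

View pics/w14.png

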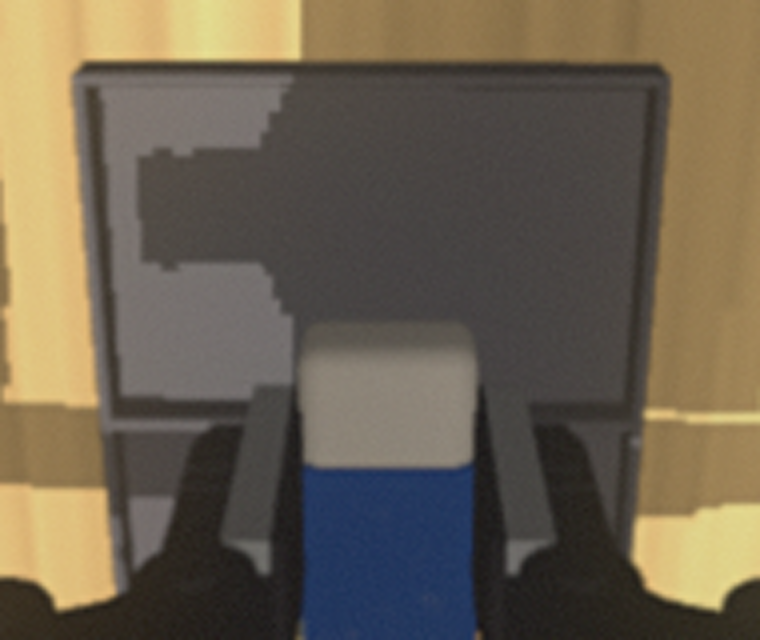

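View pics/s14.png

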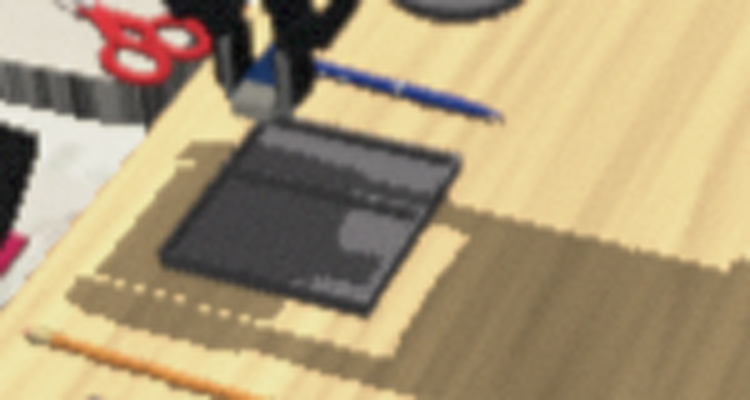

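Run:
```python
from h import *
f=vision.grab_frame("wrist");st()
F=lambda u,v,z=.09:px2w(f,160+u/4,140+v/4,z).round(4)
print("rim outer corners",F(78,73),F(668,73)); print("rim inner",F(92,88),F(655,88)); print("div",F(110,424),F(637,420))
print("outer base",F(80,62,.078),F(660,64,.078))
print("left outer lower",F(118,580),F(632,560))
g=vision.grab_frame("side")
G=lambda u,v,z=.09:px2w(g,160+u/5,140+v/5,z).round(4)
print("side rim",G(265,122),G(461,155),G(370,305),G(163,255))
```

```text
t11.05 p [0.6242 0.0222 0.1938] rv [ 1.     0.013 -0.   ] z [-0. -0. -1.] F [ 0.  -0.2 -0.7] w 0.0205 q [-0.01  0.5   1.71 -0.    0.93 -0.03]
rim outer corners [0.5644 0.0537 0.09  ] [0.6767 0.0552 0.09  ]
rim inner [0.5669 0.0508 0.09  ] [0.6744 0.0522 0.09  ]
div [ 0.5659 -0.0218  0.09  ] [ 0.6767 -0.0193  0.09  ]
outer base [0.5619 0.0531 0.078 ] [0.6777 0.0542 0.078 ]
left outer lower [ 0.5651 -0.061   0.09  ] [ 0.6786 -0.0542  0.09  ]
side rim [ 0.6693 -0.0594  0.09  ] [ 0.5601 -0.07    0.09  ] [0.5564 0.0559 0.09  ] [0.6691 0.0583 0.09  ]
```

Run:
```python
from h import *
f=vision.grab_frame("wrist");st()
for z in (.1766,.1886): print(px2w(f,160+388/4,140+322/4,z),px2w(f,160+388/4,140+345/4,z), px2w(f,385/1.5,468/1.5,z))
```

```text
t11.15 p [0.6245 0.0223 0.1938] rv [ 1.     0.013 -0.   ] z [-0. -0. -1.] F [ 0.7 -0.5 -0.8] w 0.0208 q [-0.01  0.5   1.71 -0.    0.93 -0.03]
[0.62380333 0.0424936  0.1766    ] [0.62384624 0.03929436 0.1766    ] [ 0.62438164 -0.01468703  0.1766    ]
[0.62371723 0.04801806 0.1886    ] [0.62375649 0.04509133 0.1886    ] [ 0.62424629 -0.00429195  0.1886    ]
```

Request:
move_arm([
  [0, 0, 0, -0.4, -0.4, -3, 1],
  [0, 0, 0, 0, 0, -3, 1],
  [0, 0, 0, 0, 0, -2.2, 1],
  [0, 0, 0, 0, 0, -1.1, 1],
  [0, 0, 0, 0, 0, 0, 1],
])

```text
time_s: 11.65
eef_pos: [0.6205, 0.0188, 0.0997]
tcp_rot: [0.702, 0.712, -0.0, -0.0]
wrist_force: [0.8, -0.1, -0.7]
grip_width: 0.0208
```

Run:
```python
from h import *
st();f=vision.grab_frame("wrist");save(f,"w15",None,1.5)
f=vision.grab_frame("side");save(f,"s15",(160,140,310,220),5);st()
```

```text
t11.65 p [0.6205 0.0188 0.0997] rv [ 1.     0.013 -0.001] z [-0.001  0.    -1.   ] F [ 0.8 -0.1 -0.7] w 0.0208 q [-0.02  0.62  1.79 -0.    0.74 -0.03]
t11.75 p [0.6212 0.0189 0.1009] rv [1.    0.014 0.   ] z [ 0. -0. -1.] F [ 0.3  0.3 -0.6] w 0.0209 q [-0.02  0.61  1.79 -0.    0.74 -0.03]
```

View pics/w15.png

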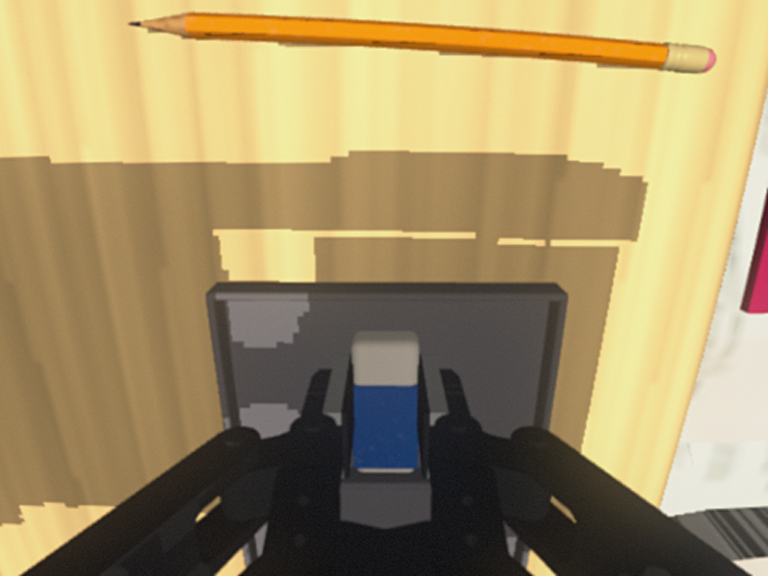

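View pics/s15.png

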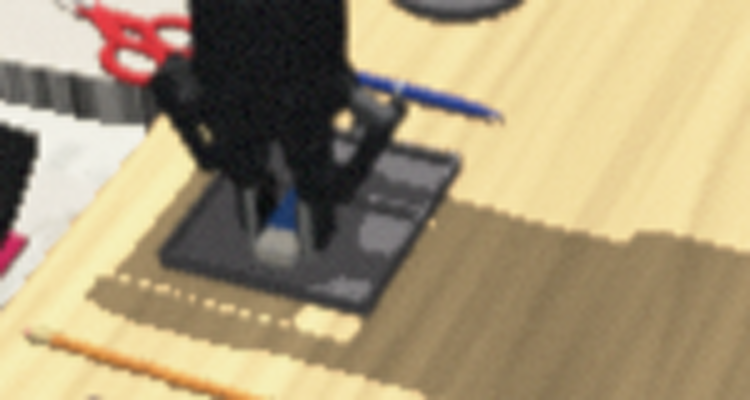

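Run:
```python
from h import *
f=vision.grab_frame("wrist")
print([ (n,px2w(f,385/1.5,v/1.5,z)[1].round(4)) for n,v,z in [("wall outer rim",287,.09),("wall inner rim",299,.09),("er front top",335,.0957),("er front2",345,.0957),("er back top",468,.0957),("divider rim",476,.09),("div",488,.09)]])
print([px2w(f,u/1.5,295/1.5,.09)[0] for u in(210,565)])
```

```text
[('wall outer rim', np.float64(0.057)), ('wall inner rim', np.float64(0.053)), ('er front top', np.float64(0.0433)), ('er front2', np.float64(0.0399)), ('er back top', np.float64(-0.0076)), ('divider rim', np.float64(-0.0162)), ('div', np.float64(-0.0218))]
[np.float64(0.5652439183590827), np.float64(0.6769575505700075)]
```

Request:
move_arm([
  [0, 0, 0, 0, 0, -0.2, 1],
  [0, 0, 0, 0, 0, 0, 1],
  [0, 0, 0, 0, 0, 0, 0.55],
  [0, 0, 0, 0, 0, 0, 0.5],
  [0, 0, 0, 0, 0, 0, 0.5],
  [0, 0, 0, 0, 0, 3, 0.5],
  [0, 0, 0, 0, 0, 4, 0.5],
])

```text
time_s: 12.5
eef_pos: [0.6196, 0.0193, 0.1675]
tcp_rot: [0.702, 0.712, -0.001, -0.001]
wrist_force: [0.5, 0.6, 0.5]
grip_width: 0.0428
```

Run:
```python
from h import *
st();f=vision.grab_frame("wrist");save(f,"w16",None,1.5)
f=vision.grab_frame("side");save(f,"s16",(160,140,310,220),5);st()
```

```text
t12.50 p [0.6196 0.0193 0.1675] rv [ 1.     0.014 -0.004] z [-0.004  0.    -1.   ] F [0.5 0.6 0.5] w 0.0428 q [-0.02  0.53  1.74 -0.    0.88 -0.03]
t12.60 p [0.6237 0.0192 0.1733] rv [1.    0.014 0.007] z [ 0.007 -0.    -1.   ] F [ 0.   0.8 -0.3] w 0.0428 q [-0.02  0.52  1.74 -0.    0.88 -0.03]
```

View pics/w16.png

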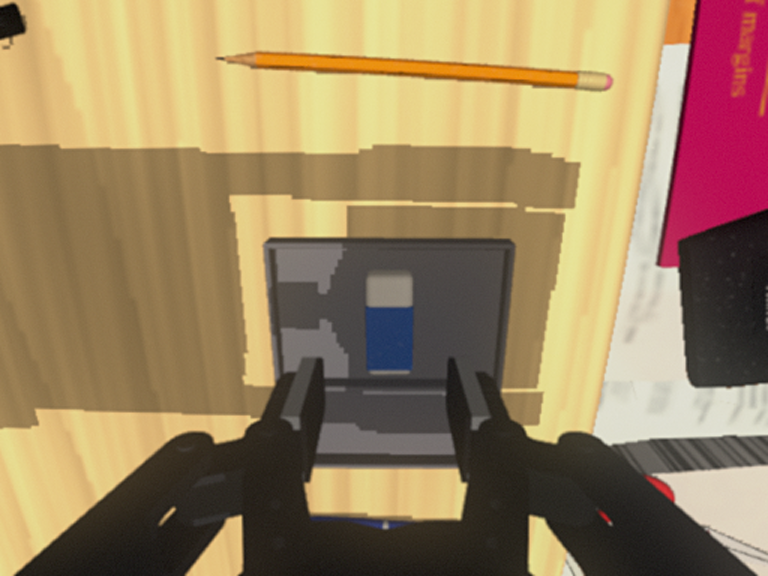

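Request:
move_arm([
  [0, 0, 0, 0, 0, 3, 0.2],
  [0, 0, 0.12, -2.3, 3.7, 2, 0],
  [0, 0, 0.13, -2.3, 3.7, 0, 0],
  [0, 0, 0, -2.3, 3.7, 0, 0],
  [0, 0, 0, -2.3, 3.7, 0, 0],
  [0, 0, 0, -2.3, 3.7, 0, 0],
  [0, 0, 0, -2.3, 3.7, 0, 0],
  [0, 0, 0, -2.3, 3.7, 0, 0],
])

```text
time_s: 13.4
eef_pos: [0.4589, 0.2796, 0.2185]
tcp_rot: [0.608, 0.794, 0.0, 0.0]
wrist_force: [1.1, 0.6, -0.3]
grip_width: 0.0854
```

Request:
move_arm([
  [0, 0, 0, -2.3, 3, 0, 0],
  [0, 0, 0, 0, 0, 0, 0],
  [0, 0, 0, 0, 0, 0, 0],
])

```text
time_s: 13.7
eef_pos: [0.4365, 0.3088, 0.2184]
tcp_rot: [0.607, 0.795, 0.0, 0.0]
wrist_force: [0.5, -0.6, 0.0]
grip_width: 0.0852
```

Run:
```python
from h import *
st();f=vision.grab_frame("wrist");save(f,"w17",None,1.5)
f=vision.grab_frame("wrist");save(f,"w17b",(180,120,330,260),5);st()
```

```text
t13.70 p [0.4365 0.3088 0.2184] rv [0.965 0.263 0.   ] z [ 0. -0. -1.] F [ 0.5 -0.6  0. ] w 0.0852 q [ 0.56  0.36  1.89 -0.    0.89  0.29]
t13.80 p [0.4374 0.3078 0.2184] rv [0.965 0.261 0.   ] z [ 0. -0. -1.] F [ 0.1 -0.2 -0.7] w 0.0852 q [ 0.56  0.36  1.89 -0.    0.89  0.29]
```

View pics/w17.png

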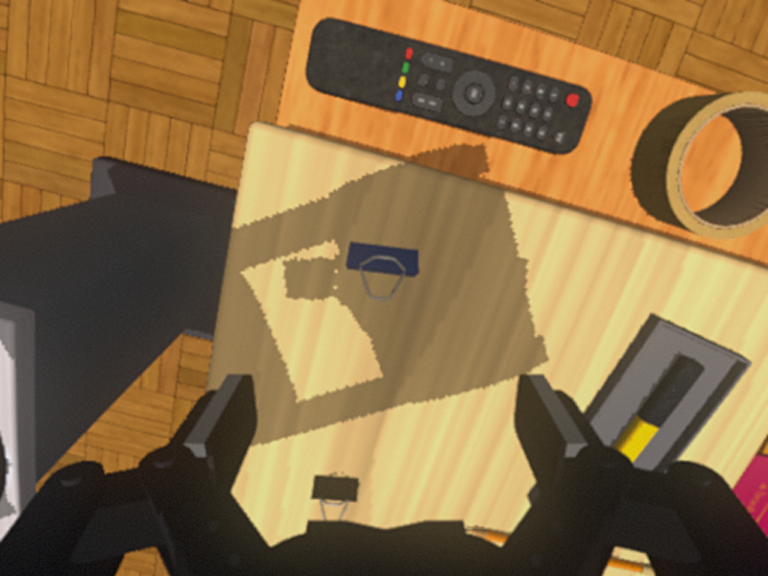

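View pics/w17b.png

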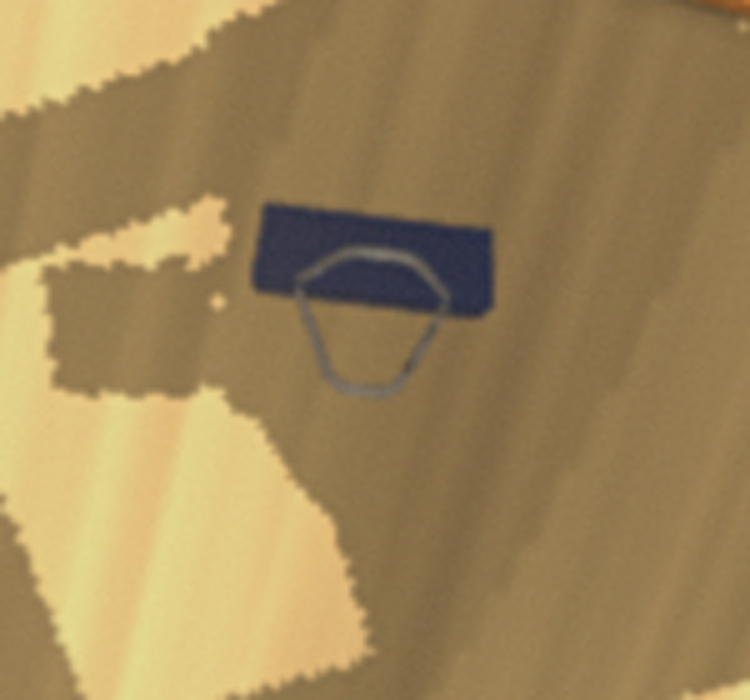

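Run:
```python
from h import *
f=vision.grab_frame("wrist");st()
F=lambda u,v,z:px2w(f,180+u/5,120+v/5,z)[:2].round(4)
for z in (.078,.089,.1):
    P=[F(*p,z) for p in [(265,205),(492,230),(493,300),(255,290),(482,317)]];d=P[1]-P[0]
    print(z,*P,"top len %.4f ang %.1f"%(np.hypot(*d),np.degrees(np.arctan2(d[1],d[0]))),"bot len",np.hypot(*(P[4]-P[3])), np.degrees(np.arctan2(*(P[4]-P[3])[::-1])))
from scipy.optimize import least_squares
mask=np.zeros((384,512),np.uint8)
I=f["pixels"].astype(int);m=(I[:,:,2]>I[:,:,0]+15)&(I[:,:,0]<80);m[:, :220]=0;m[:150]=0;m[:,290:]=0;m[200:]=0
print(m.sum(), np.argwhere(m).min(0),np.argwhere(m).max(0))
def hull(p,w):
    x,y,a=p;c,s=np.cos(a),np.sin(a)
    L=np.array([[sx*.02,sy*ww/2,z] for ww,z in((.016,.078),(w,.1)) for sx in(-1,1) for sy in(-1,1)])
    W=np.c_[x+c*L[:,0]-s*L[:,1],y+s*L[:,0]+c*L[:,1],L[:,2]]
    return cv2.convexHull((w2px(f,W)).astype(np.float32))
from scipy.optimize import minimize
S=16
M=cv2.resize(m.astype(np.float32)[150:200,220:290],None,fx=8,fy=8,interpolation=cv2.INTER_LINEAR)
def cost(p,w):
    h=hull([p[0]/100,p[1]/100,p[2]/10],w)[:,0]-[220,150];b=np.zeros(M.shape,np.float32)
    cv2.fillConvexPoly(b,np.round((h*8+3.5)*16).astype(np.int32),1.,shift=4)
    return np.abs(b-M).sum()/64
for w in (.003,.008,.016):
    r=min((minimize(cost,[43.5+dx,32+dy,a],args=(w,),method="Nelder-Mead",options=dict(initial_simplex=np.array([[43.5+dx,32+dy,a],[44+dx,32+dy,a],[43.5+dx,32.5+dy,a],[43.5+dx,32+dy,a+1]]))) for dx in(-.4,.4) for dy in(-.5,.3) for a in (1,2.5)),key=lambda r:r.fun)
    print(w,r.x[0]/100,r.x[1]/100,np.degrees(r.x[2]/10),r.fun)
```

```text
t13.85 p [0.4376 0.3075 0.2184] rv [0.966 0.26  0.   ] z [ 0. -0. -1.] F [ 0.4 -1.2  0.1] w 0.0856 q [ 0.56  0.36  1.89 -0.    0.89  0.29]
0.078 [0.4117 0.3228] [0.4518 0.3289] [0.4556 0.3164] [0.4137 0.3071] [0.4546 0.3128] top len 0.0406 ang 8.6 bot len 0.04129527818044092 7.933884698262112
0.089 [0.4119 0.3256] [0.4502 0.3314] [0.4539 0.3195] [0.4138 0.3105] [0.453 0.316] top len 0.0387 ang 8.6 bot len 0.03958396139852606 7.986812028884775
0.1 [0.412  0.3284] [0.4487 0.334 ] [0.4522 0.3226] [0.4138 0.314 ] [0.4513 0.3193] top len 0.0371 ang 8.7 bot len 0.03787268144718562 8.044522463335554
500 [161 231] [181 277]
0.003 0.4319942241878152 0.3194992040554164 4.686824683805383 332.0577392578125
0.008 0.4316897335742354 0.32072688821130213 0.4107359108545113 471.1365966796875
0.016 0.4315099941154326 0.3230851897543602 -4.130792786257641 696.1488037109375
```

Request:
move_arm([
  [0, 0, -0.117, -0.45, 1.05, -2, 0],
  [0, 0, 0, 0, 0, -3, 0],
  [0, 0, 0, 0, 0, -2.5, 0],
  [0, 0, 0, 0, 0, 0, 0],
  [0, 0, 0, 0, 0, 0, 0],
])

```text
time_s: 14.35
eef_pos: [0.433, 0.3181, 0.1437]
tcp_rot: [0.654, 0.757, -0.0, -0.0]
wrist_force: [1.5, 1.1, 0.1]
grip_width: 0.0852
```

Run:
```python
from h import *
f=vision.grab_frame("wrist");st();save(f,"w18",None,1.5)
c,s=np.cos(.147),np.sin(.147)
L=np.array([[x,y] for x in(-.02,.02) for y in(-.008,.008)])
W=np.c_[.433+c*L[:,0]-s*L[:,1],.318+s*L[:,0]+c*L[:,1],.078*np.ones(4)];print((w2px(f,W)*1.5).round())
```

```text
t14.40 p [0.4334 0.3185 0.1444] rv [0.989 0.145 0.001] z [ 0.001  0.    -1.   ] F [ 0.2 -0.4  0. ] w 0.0856 q [ 0.58  0.46  1.95 -0.    0.73  0.43]
[[342. 343.]
 [341. 310.]
 [429. 343.]
 [430. 310.]]
```

View pics/w18.png

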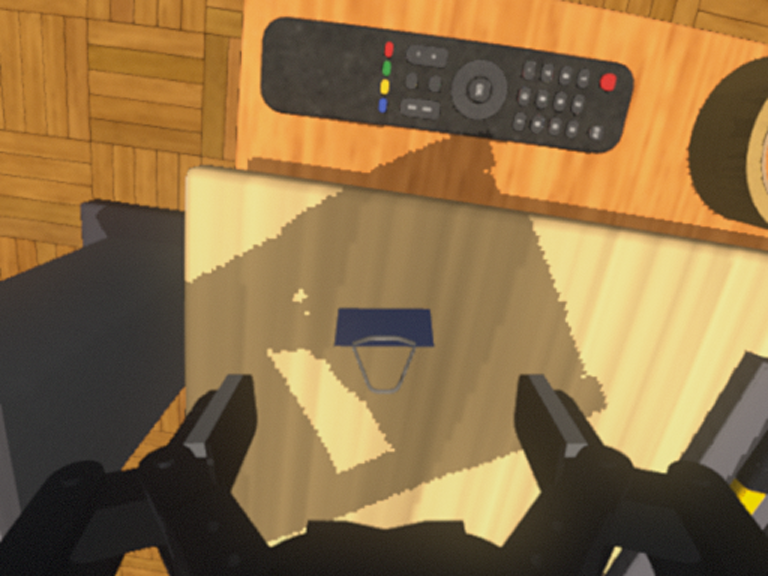

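Request:
move_arm([
  [0, 0, 0, 0, 0, -2.5, 0],
  [0, 0, 0, 0, 0, -2.2, 0],
  [0, 0, 0, 0, 0, 0, 0.3],
  [0, 0, 0, 0, 0, 0, 1],
  [0, 0, 0, 0, 0, 0, 1],
  [0, 0, 0, 0, 0, 0, 1],
  [0, 0, 0, 0, 0, 0, 1],
])

```text
time_s: 15.1
eef_pos: [0.4334, 0.3192, 0.0982]
tcp_rot: [0.653, 0.757, 0.001, 0.0]
wrist_force: [-1.1, -1.7, 9.1]
grip_width: 0.04
```

Run:
```python
from h import *
f=vision.grab_frame("wrist");st();save(f,"w19",None,1.5)
f=vision.grab_frame("side");st();save(f,"s19",(180,230,300,330),6)
```

```text
t15.15 p [0.4334 0.3192 0.0982] rv [0.989 0.147 0.002] z [ 0.002  0.001 -1.   ] F [-0.9 -2.   9.5] w 0.0397 q [ 0.58  0.53  1.98 -0.    0.62  0.43]
t15.20 p [0.4334 0.3192 0.0983] rv [0.989 0.147 0.002] z [ 0.002  0.001 -1.   ] F [-0.1 -2.   9.3] w 0.0398 q [ 0.58  0.53  1.98 -0.    0.62  0.43]
```

View pics/w19.png

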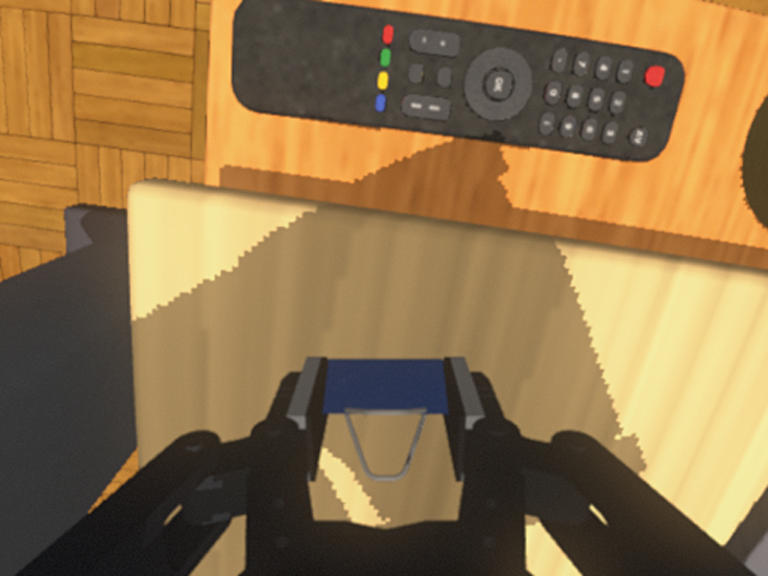

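View pics/s19.png

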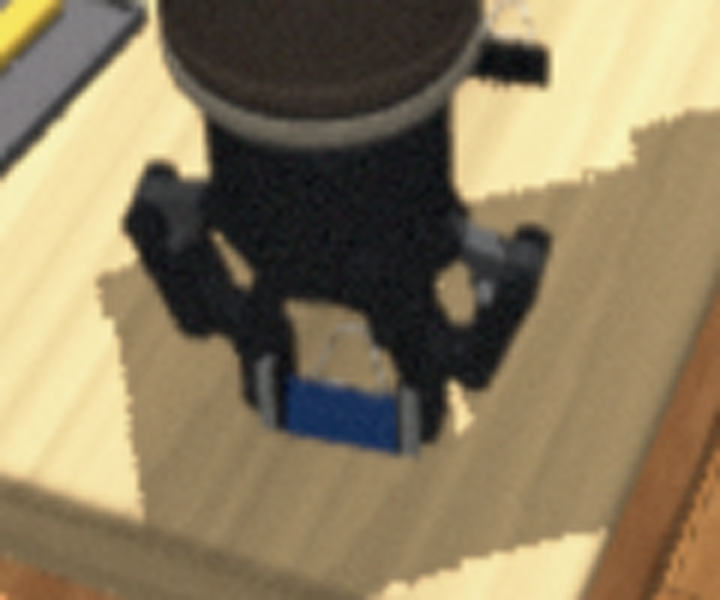

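Request:
move_arm([
  [0, 0, 0, 0, 0, 3, 1],
  [0, 0, 0, 0, 0, 4, 1],
  [0, 0, -0.13, 2, -3.5, 2.5, 1],
  [0, 0, 0, 2, -4, 0, 1],
  [0, 0, 0, 2, -4, 0, 1],
  [0, 0, 0, 2, -4, 0, 1],
  [0, 0, 0, 2, -4, 0, 1],
  [0, 0, 0, 2, -4, 0, 1],
])

```text
time_s: 16.0
eef_pos: [0.5535, 0.082, 0.193]
tcp_rot: [0.701, 0.713, 0.001, 0.001]
wrist_force: [1.0, 0.1, 0.4]
grip_width: 0.0396
```

Request:
move_arm([
  [0, 0, 0, 2, -4, 0, 1],
  [0, 0, 0, 2, -4, 0, 1],
  [0, 0, 0, 2, -3, 0, 1],
  [0, 0, 0, 0.8, -1.8, 0, 1],
  [0, 0, 0, 0, 0, 0, 1],
  [0, 0, 0, 0, 0, 0, 1],
])

```text
time_s: 16.6
eef_pos: [0.6201, -0.0439, 0.1919]
tcp_rot: [0.701, 0.713, 0.0, -0.0]
wrist_force: [0.0, 0.6, -0.2]
grip_width: 0.0397
```

Run:
```python
from h import *
f=vision.grab_frame("wrist");st();save(f,"w20",None,1.5)
f=vision.grab_frame("side");st();save(f,"s20",(150,130,310,230),5)
```

```text
t16.65 p [ 0.6199 -0.0434  0.1918] rv [ 1.     0.017 -0.   ] z [-0.  0. -1.] F [-1.1  1.4  0.3] w 0.0396 q [-0.12  0.5   1.72  0.    0.92 -0.14]
t16.70 p [ 0.6198 -0.0431  0.1918] rv [ 1.     0.018 -0.   ] z [-0.  0. -1.] F [ 0.6  1.2 -0.8] w 0.0397 q [-0.12  0.5   1.72  0.    0.92 -0.14]
```

View pics/w20.png

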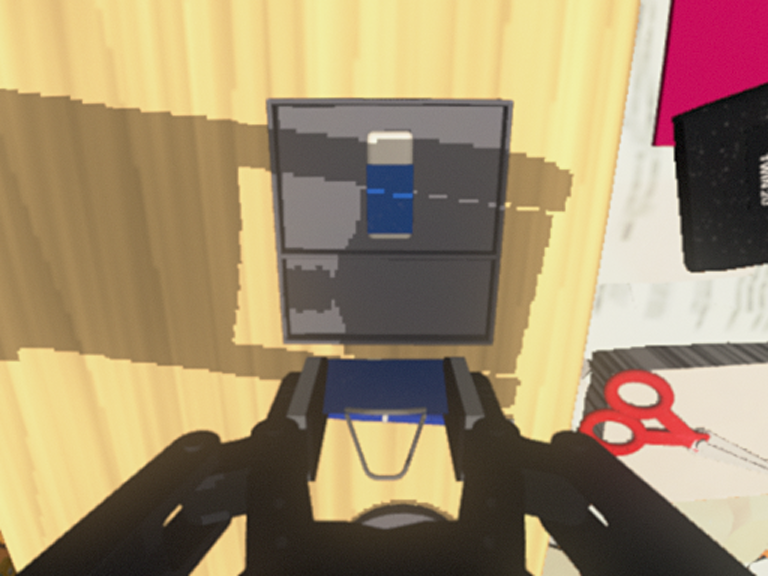

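Clear view of the whole two-bay tray, rim corners about (268,101), (512,101), (495,344), (285,343); the eraser lies flat in the wide bay. Measure the tray again.

Run:
```python
from h import *
f=vision.grab_frame("wrist");st()
m=lambda u,v,z=.09:px2w(f,u/1.5,v/1.5,z)[:2]
W=np.array([m(268,101),m(512,101),m(495,344),m(284,343)]);print(W.round(4),cv2.minAreaRect((W*1000).astype(np.float32)),W.mean(0))
print("div",m(280,257).round(4),m(498,256).round(4))
for dz in (.0202,): print("clip base +y edge", m(328,358,.1918-.0202), m(446,358,.1918-.0202))
```

```text
t16.75 p [ 0.6199 -0.043   0.1918] rv [ 1.     0.018 -0.   ] z [-0.  0. -1.] F [ 0.3  0.3 -0.1] w 0.0396 q [-0.12  0.5   1.72  0.    0.92 -0.14]
[[ 0.5637  0.0531]
 [ 0.6763  0.0551]
 [ 0.6799 -0.0687]
 [ 0.5649 -0.0701]] ((621.5809326171875, -7.479724884033203), (114.97211456298828, 123.84964752197266), 0.7330325841903687) [ 0.62117382 -0.00764409]
div [ 0.5655 -0.0216] [ 0.6766 -0.0191]
clip base +y edge [ 0.59926261 -0.03509138] [ 0.64069429 -0.03434029]
```

Request:
move_arm([
  [0, 0, 0, 0.15, -0.2, -3, 1],
  [0, 0, 0, 0, 0, -3, 1],
  [0, 0, 0, 0, 0, -2, 1],
  [0, 0, 0, 0, 0, -0.8, 1],
  [0, 0, 0, 0, 0, 0, 1],
  [0, 0, 0, 0, 0, 0, 1],
])

```text
time_s: 17.35
eef_pos: [0.6225, -0.0459, 0.1044]
tcp_rot: [0.701, 0.713, 0.0, 0.0]
wrist_force: [0.9, 0.5, -0.7]
grip_width: 0.0396
```

Run:
```python
from h import *
f=vision.grab_frame("wrist");st();save(f,"w21",None,1.5)
f=vision.grab_frame("side");st();save(f,"s21",(150,130,310,230),5)
```

```text
t17.40 p [ 0.6226 -0.046   0.1047] rv [1.    0.017 0.001] z [ 0.001 -0.    -1.   ] F [-0.9 -0.1  0.3] w 0.0395 q [-0.12  0.61  1.78  0.    0.75 -0.14]
t17.45 p [ 0.6227 -0.0461  0.1047] rv [1.    0.017 0.002] z [ 0.002 -0.    -1.   ] F [ 0.   0.  -0.2] w 0.0398 q [-0.12  0.61  1.78 -0.    0.75 -0.14]
```

View pics/w21.png

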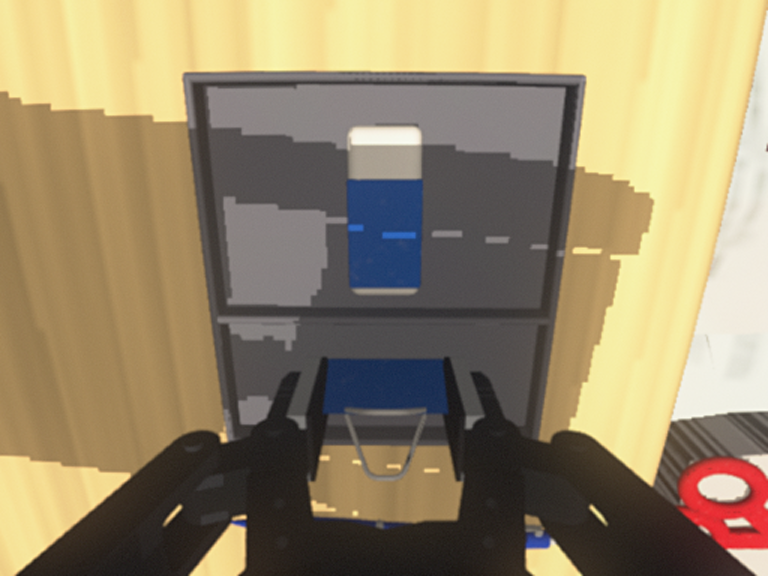

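View pics/s21.png

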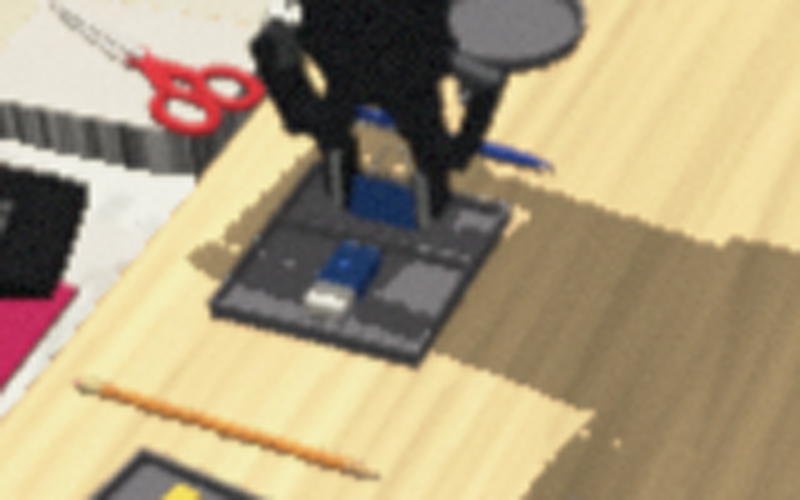

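Request:
move_arm([
  [0, 0, 0, 0, 0, -0.3, 1],
  [0, 0, 0, 0, 0, 0, 1],
  [0, 0, 0, 0, 0, 0, 1],
  [0, 0, 0, 0, 0, 0, 0.45],
  [0, 0, 0, 0, 0, 0, 0.4],
  [0, 0, 0, 0, 0, 0, 0.35],
])

```text
time_s: 18.05
eef_pos: [0.622, -0.0463, 0.1005]
tcp_rot: [0.701, 0.713, -0.0, -0.0]
wrist_force: [-0.4, -0.2, -0.4]
grip_width: 0.0555
```

Run:
```python
from h import *
f=vision.grab_frame("wrist");st();save(f,"w22",None,1.5)
```

```text
t18.10 p [ 0.6219 -0.0463  0.1005] rv [ 1.     0.017 -0.   ] z [-0.  0. -1.] F [ 0.2 -0.2  0.3] w 0.0558 q [-0.12  0.62  1.78  0.    0.74 -0.14]
```

View pics/w22.png

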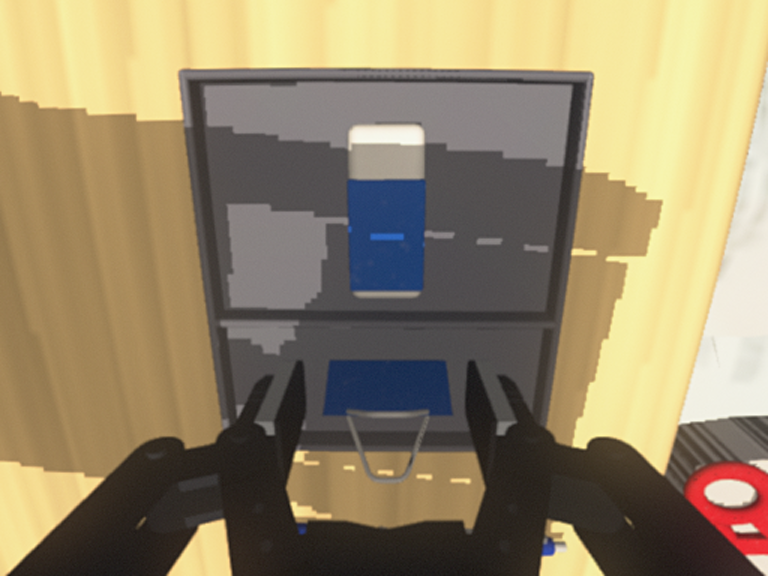

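Request:
move_arm([
  [0, 0, 0, 0, 0, 3, 0.35],
  [0, 0, 0, 0, 0, 4, 0.35],
  [0, 0, 0, 0, 0, 4, 0.2],
  [0, 0, 0, -2.6, -3.6, 3, 0],
  [0, 0, 0, -2.6, -3.6, 0, 0],
  [0, 0, 0, -2.6, -3.6, 0, 0],
  [0, 0, 0, -2.6, -3.6, 0, 0],
  [0, 0, 0, -2.6, -3.6, 0, 0],
])

```text
time_s: 18.9
eef_pos: [0.4925, -0.225, 0.2386]
tcp_rot: [0.701, 0.713, 0.0, 0.0]
wrist_force: [0.7, -0.4, -0.3]
grip_width: 0.0854
```

Request:
move_arm([
  [0, 0, 0, -2.6, -3.6, 0, 0],
  [0, 0, 0, -2.6, -3, 0, 0],
  [0, 0, 0, 0, 0, 0, 0],
  [0, 0, 0, 0, 0, 0, 0],
])

```text
time_s: 19.3
eef_pos: [0.4413, -0.2905, 0.2386]
tcp_rot: [0.702, 0.712, 0.0, 0.0]
wrist_force: [-0.1, 0.0, -0.4]
grip_width: 0.0856
```

Run:
```python
from h import *
f=vision.grab_frame("wrist");st();save(f,"w23",None,1.5)
f=vision.grab_frame("side");st();save(f,"s23",(100,90,400,320),2.6)
```

```text
t19.35 p [ 0.4418 -0.2898  0.2385] rv [1.    0.016 0.   ] z [ 0.  0. -1.] F [-0.  -0.5  0.3] w 0.0854 q [-0.64  0.32  1.88  0.    0.93 -0.65]
t19.40 p [ 0.4422 -0.2894  0.2385] rv [1.    0.017 0.   ] z [ 0.  0. -1.] F [ 0.3  0.2 -0.1] w 0.0852 q [-0.64  0.32  1.88  0.    0.93 -0.65]
```

View pics/w23.png

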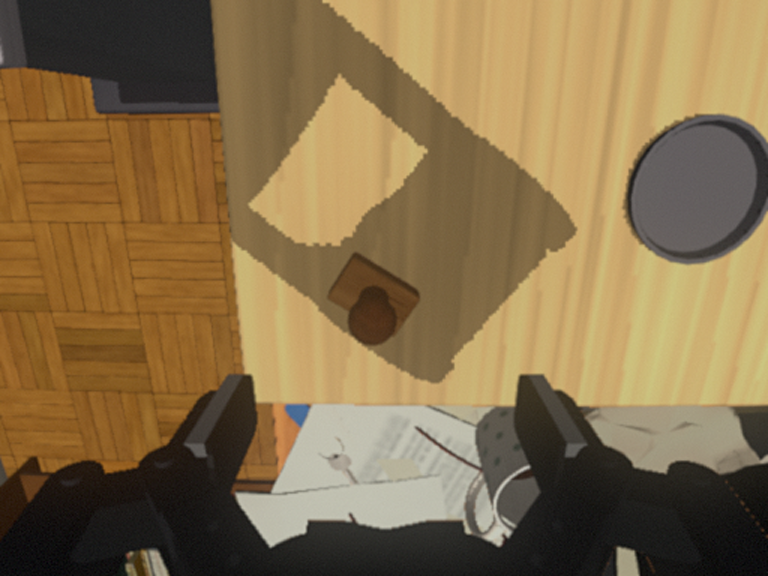

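View pics/s23.png

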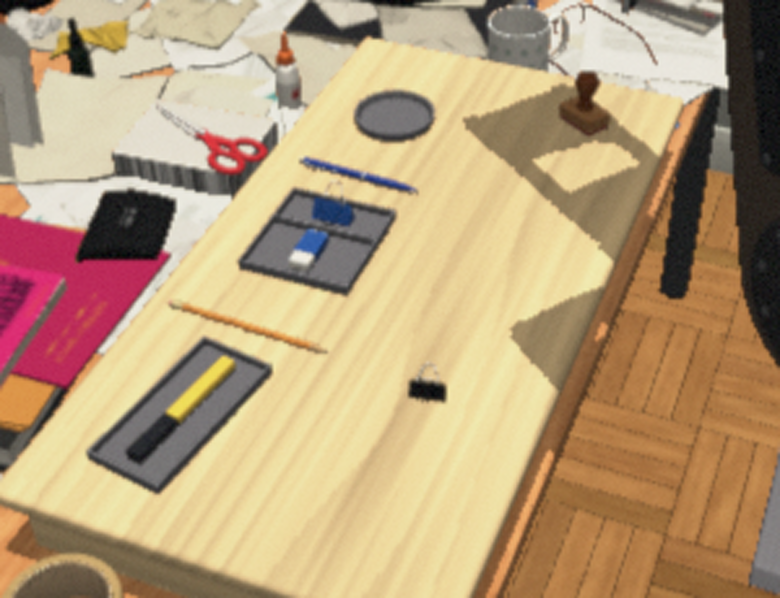

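Run:
```python
from h import *
f=vision.grab_frame("wrist");st()
m=lambda u,v,z:px2w(f,u/1.5,v/1.5,z)[:2].round(4)
print("knob",m(373,317,.13), "r",m(349,317,.13),m(397,317,.13))
W=np.array([m(*p,.098) for p in [(355,253),(419,296),(329,294)]]);print("block top",W, (W[1]+W[2])/2)
from math import *
P=np.array([m(*p,.09) for p in [(632,190),(641,231),(691,262),(740,240),(641,150),(700,116)]],dtype=np.float32)
from scipy.optimize import least_squares
r=least_squares(lambda p:np.hypot(P[:,0]-p[0],P[:,1]-p[1])-p[2],[.63,-.25,.046]);print(r.x,r.fun.round(4))
```

```text
t19.45 p [ 0.4424 -0.2891  0.2385] rv [1.    0.018 0.   ] z [ 0.  0. -1.] F [ 0.1  0.4 -1.2] w 0.0853 q [-0.64  0.32  1.88  0.    0.93 -0.65]
knob [ 0.4354 -0.303 ] r [ 0.4223 -0.3032] [ 0.4486 -0.3028]
block top [[ 0.4237 -0.2756]
 [ 0.4629 -0.3022]
 [ 0.4077 -0.3018]] [ 0.4353 -0.302 ]
[ 0.63158209 -0.23407506  0.0444378 ] [-0.0007 -0.0019  0.0011  0.      0.003  -0.0015]
```

Request:
move_arm([
  [0, 0, 0, -0.7, -1.35, -2, 0],
  [0, 0, 0, 0, 0, -3, 0],
  [0, 0, 0, 0, 0, -3, 0.1],
  [0, 0, 0, 0, 0, -3, 0.3],
  [0, 0, 0, 0, 0, 0, 0.5],
  [0, 0, 0, 0, 0, 0, 0.5],
])

```text
time_s: 20.05
eef_pos: [0.4352, -0.3026, 0.1287]
tcp_rot: [0.701, 0.714, -0.0, -0.001]
wrist_force: [-0.6, -0.0, 0.4]
grip_width: 0.0428
```

Run:
```python
from h import *
f=vision.grab_frame("wrist");st();save(f,"w24",None,1.5)
```

```text
t20.10 p [ 0.4356 -0.3032  0.1295] rv [1.    0.018 0.001] z [ 0.001 -0.    -1.   ] F [-0.3 -0.2  0.5] w 0.0428 q [-0.67  0.47  1.98  0.    0.69 -0.68]
```

View pics/w24.png

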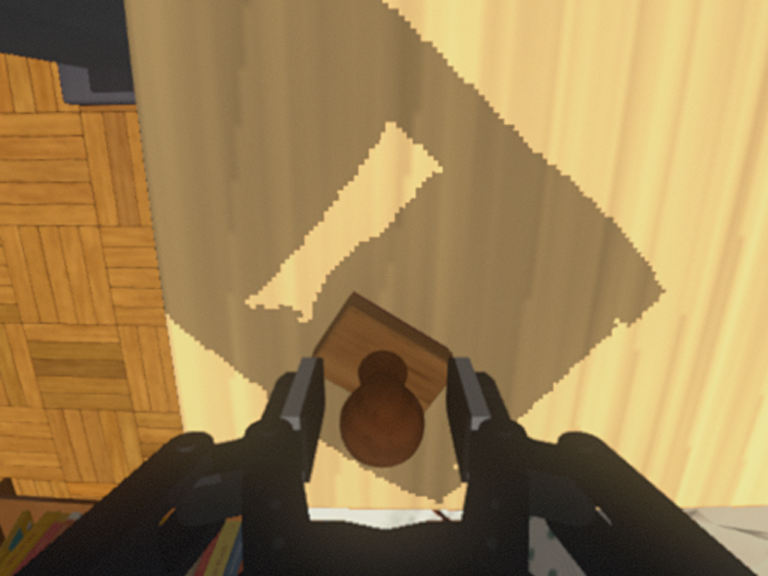

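Knob at (382,420), centred between the pads. Close.

Request:
move_arm([
  [0, 0, 0, 0, 0, 0, 0.7],
  [0, 0, 0, 0, 0, 0, 1],
  [0, 0, 0, 0, 0, 0, 1],
  [0, 0, 0, 0, 0, 0, 1],
  [0, 0, 0, 0, 0, 1, 1],
  [0, 0, 0, 0, 0, 3, 1],
  [0, 0, 0, 0, 0, 2, 1],
])

```text
time_s: 20.8
eef_pos: [0.4351, -0.3036, 0.1909]
tcp_rot: [0.701, 0.713, 0.0, 0.001]
wrist_force: [0.2, -0.2, -0.8]
grip_width: 0.0243
```

Run:
```python
from h import *
f=vision.grab_frame("wrist");st();save(f,"w25",None,1.5)
f=vision.grab_frame("side");st();save(f,"s25",(260,80,380,160),6)
```

```text
t20.85 p [ 0.4362 -0.3045  0.1937] rv [1.    0.017 0.004] z [ 0.004 -0.003 -1.   ] F [ 2.1 -1.7  3.1] w 0.0239 q [-0.67  0.38  1.93 -0.    0.83 -0.68]
t20.90 p [ 0.4362 -0.3045  0.1921] rv [1.    0.017 0.004] z [ 0.004 -0.003 -1.   ] F [ 0.2  0.3 -0.8] w 0.0237 q [-0.67  0.38  1.93  0.    0.82 -0.68]
```

View pics/w25.png

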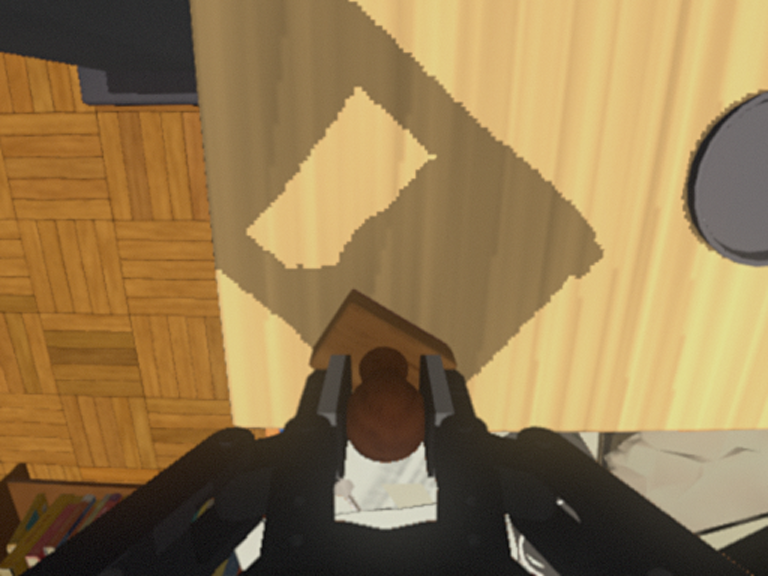

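View pics/s25.png

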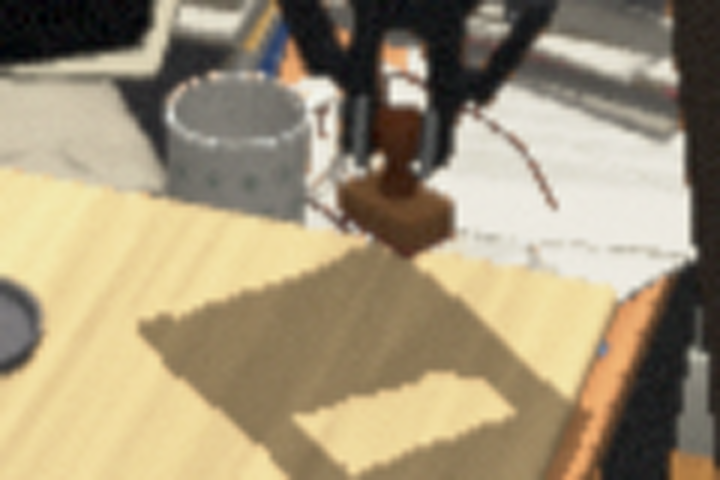

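Request:
move_arm([
  [0, 0, 0, 3, -0.2, 1, 1],
  [0, 0, 0, 4, -0.3, 0, 1],
  [0, 0, 0, 4, -0.3, 0, 1],
  [0, 0, 0, 4, -0.2, 0, 1],
  [0, 0, 0, 4, 0, 0, 1],
  [0, 0, 0, 0.5, 0, 0, 1],
  [0, 0, 0, 0, 0, 0, 1],
  [0, 0, 0, 0, 0, 0, 1],
])

```text
time_s: 21.7
eef_pos: [0.6287, -0.3131, 0.1981]
tcp_rot: [0.701, 0.713, -0.0, -0.001]
wrist_force: [-0.5, 0.5, -0.6]
grip_width: 0.024
```

Run:
```python
from h import *
f=vision.grab_frame("wrist");st();save(f,"w26",None,1.5)
```

```text
t21.75 p [ 0.6286 -0.3132  0.1983] rv [ 1.     0.017 -0.001] z [-0.001  0.    -1.   ] F [-0.7 -0.3 -0.8] w 0.0234 q [-0.51  0.6   1.51 -0.    1.03 -0.52]
```

View pics/w26.png

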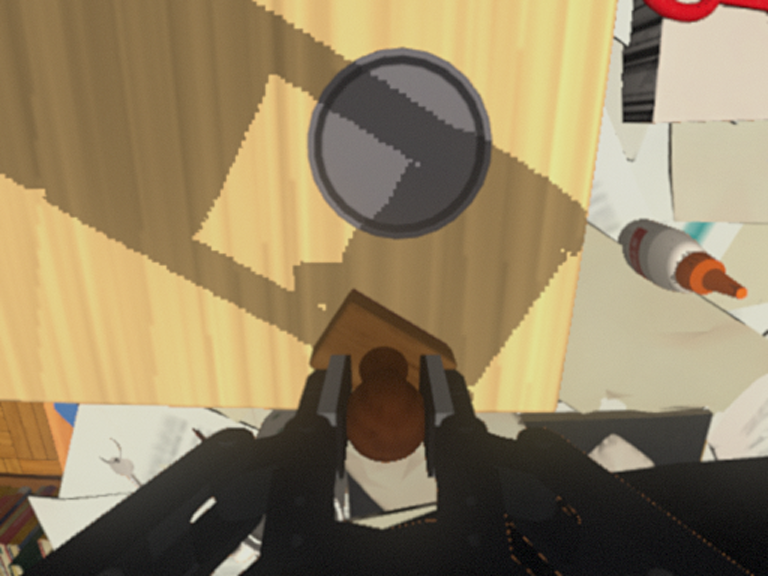

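Run:
```python
from h import *
from scipy.optimize import least_squares
f=vision.grab_frame("wrist");st()
m=lambda u,v,z:px2w(f,u/1.5,v/1.5,z)[:2].round(4)
P=np.array([m(*p,.09) for p in [(308,142),(400,48),(491,143),(399,238),(334,74),(466,74),(333,212),(465,211)]])
r=least_squares(lambda p:np.hypot(P[:,0]-p[0],P[:,1]-p[1])-p[2],[.63,-.25,.046]);print(r.x,r.fun.round(4))
for o in (.051,.049,.053):
    z=.1983-o+.02
    W=np.array([m(*p,z) for p in [(354,290),(457,355),(312,357)]]);print(o,W.tolist(),(W[1]+W[2])/2, np.hypot(*(W[1]-W[0])),np.hypot(*(W[2]-W[0])))
```

```text
t21.80 p [ 0.6286 -0.3134  0.1985] rv [ 1.     0.016 -0.001] z [-0.001  0.    -1.   ] F [ 0.5 -0.4 -0.6] w 0.0238 q [-0.51  0.6   1.51 -0.    1.03 -0.52]
[ 0.63376836 -0.23760399  0.04516233] [-0.0006 -0.0003 -0.0005 -0.0004  0.0004  0.0005  0.0006  0.0003]
0.051 [[0.6165, -0.2836], [0.6552, -0.3089], [0.6005, -0.3107]] [ 0.62785 -0.3098 ] 0.04623613305630128 0.031470780098370586
0.049 [[0.6166, -0.2829], [0.6548, -0.3079], [0.6008, -0.3097]] [ 0.6278 -0.3088] 0.04565347741410288 0.031110769839398072
0.053 [[0.6164, -0.2843], [0.6555, -0.31], [0.6001, -0.3118]] [ 0.6278 -0.3109] 0.046789956187199 0.03196779629564729
```

Request:
move_arm([
  [0, 0, 0, 0.3, 3.7, 0, 1],
  [0, 0, 0, 0.25, 3.7, 0, 1],
  [0, 0, 0, 0, 0, -2, 1],
  [0, 0, 0, 0, 0, -2.5, 1],
  [0, 0, 0, 0, 0, -1.4, 1],
  [0, 0, 0, 0, 0, 0, 1],
  [0, 0, 0, 0, 0, 0, 1],
])

```text
time_s: 22.5
eef_pos: [0.6351, -0.2398, 0.14]
tcp_rot: [0.701, 0.713, -0.0, 0.0]
wrist_force: [-0.1, -0.3, -1.0]
grip_width: 0.0237
```

Run:
```python
from h import *
f=vision.grab_frame("wrist");st();save(f,"w27",None,1.5)
f=vision.grab_frame("side");st();save(f,"s27",(200,80,330,160),6)
f=vision.grab_frame("scene");save(f,"c27",(230,140,330,200),7)
```

```text
t22.55 p [ 0.6355 -0.24    0.1405] rv [1.    0.016 0.001] z [ 0.001 -0.    -1.   ] F [ 0.7 -0.5 -0.6] w 0.0242 q [-0.41  0.63  1.62 -0.    0.89 -0.42]
t22.60 p [ 0.6357 -0.2399  0.1407] rv [1.    0.016 0.001] z [ 0.001 -0.001 -1.   ] F [ 0.3 -0.7 -0.5] w 0.0237 q [-0.41  0.63  1.62 -0.    0.89 -0.42]
```

View pics/w27.png

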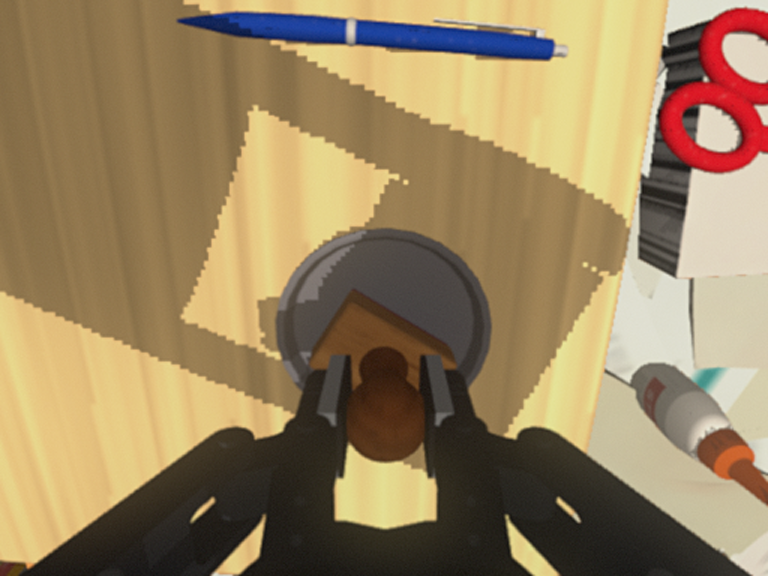

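View pics/s27.png

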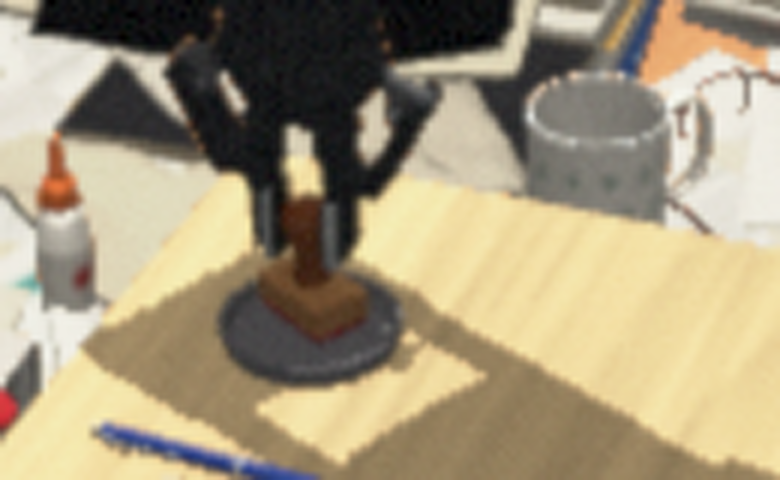

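View pics/c27.png

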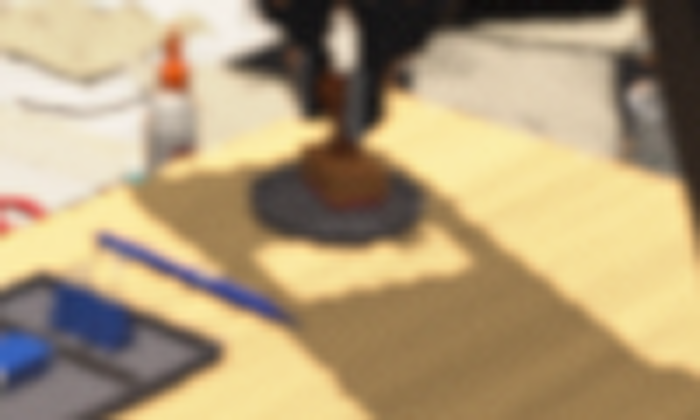

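Request:
move_arm([
  [0, 0, 0, -0.1, 0.1, -0.5, 1],
  [0, 0, 0, 0, 0, -0.2, 1],
  [0, 0, 0, 0, 0, 0, 1],
  [0, 0, 0, 0, 0, 0, 1],
])

```text
time_s: 23.05
eef_pos: [0.6342, -0.2385, 0.1331]
tcp_rot: [0.701, 0.713, -0.0, 0.0]
wrist_force: [-3.2, 0.1, 8.6]
grip_width: 0.0236
```

Request:
move_arm([
  [0, 0, 0, 0, 0, -0.1, 1],
  [0, 0, 0, 0, 0, 0, 1],
  [0, 0, 0, 0, 0, 0, 1],
])

```text
time_s: 23.35
eef_pos: [0.6342, -0.2386, 0.1329]
tcp_rot: [0.701, 0.713, -0.0, 0.0]
wrist_force: [-8.4, 1.7, 19.9]
grip_width: 0.0238
```

Request:
move_arm([
  [0, 0, 0, 0, 0, 0.15, 1],
  [0, 0, 0, 0, 0, 0, 1],
  [0, 0, 0, 0, 0, 0, 0.6],
  [0, 0, 0, 0, 0, 0, 0.3],
  [0, 0, 0, 0, 0, 0, 0.1],
  [0, 0, 0, 0, 0, 0, 0],
])

```text
time_s: 23.95
eef_pos: [0.6342, -0.2383, 0.1328]
tcp_rot: [0.701, 0.713, -0.0, -0.0]
wrist_force: [-0.5, -0.1, 0.0]
grip_width: 0.0762
```

Run:
```python
from h import *
f=vision.grab_frame("wrist");st();save(f,"w28",None,1.5)
```

```text
t24.00 p [ 0.6342 -0.2383  0.1328] rv [ 1.     0.017 -0.   ] z [-0.  0. -1.] F [ 0.2  0.6 -0.3] w 0.0823 q [-0.4   0.64  1.63 -0.    0.88 -0.42]
```

View pics/w28.png

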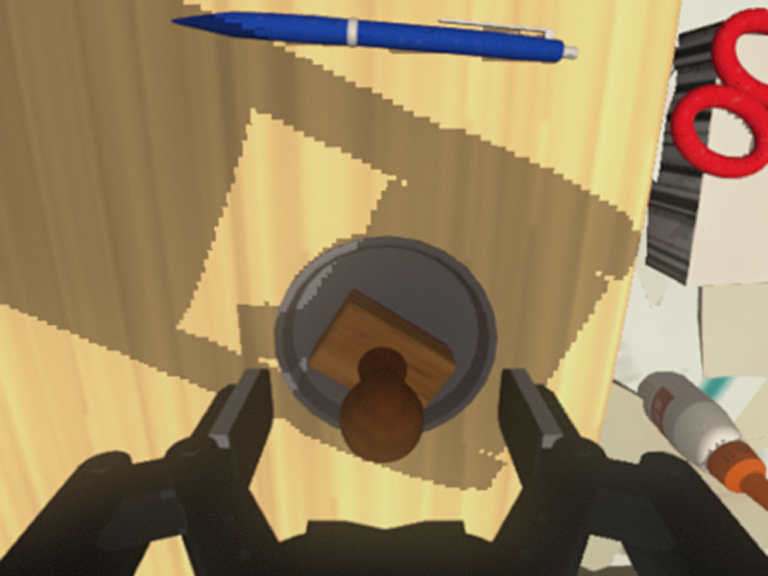

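Released, standing in the dish. Rise straight up, back off, and take the last look.

Request:
move_arm([
  [0, 0, 0, 0, 0, 3, 0],
  [0, 0, 0, 0, 0, 4, 0],
  [0, 0, 0, 0, 0, 4, 0],
  [0, 0, 0, -1, -3, 2, 0],
  [0, 0, 0, -1, -3, 0, 0],
  [0, 0, 0, 0, 0, 0, 0],
  [0, 0, 0, 0, 0, 0, 0],
])

```text
time_s: 24.7
eef_pos: [0.6139, -0.2988, 0.2628]
tcp_rot: [0.702, 0.713, 0.0, -0.0]
wrist_force: [0.2, 0.3, -0.7]
grip_width: 0.0854
```

Run:
```python
from h import *
f=vision.grab_frame("wrist");st();save(f,"w29",None,1.5)
g=vision.grab_frame("side");save(g,"s29",(100,90,340,310),2.6)
```

```text
t24.75 p [ 0.6141 -0.2981  0.2626] rv [ 1.     0.016 -0.   ] z [-0.     0.001 -1.   ] F [ 0.6 -0.5 -0.1] w 0.0852 q [-0.5   0.51  1.5   0.    1.13 -0.51]
```

View pics/w29.png

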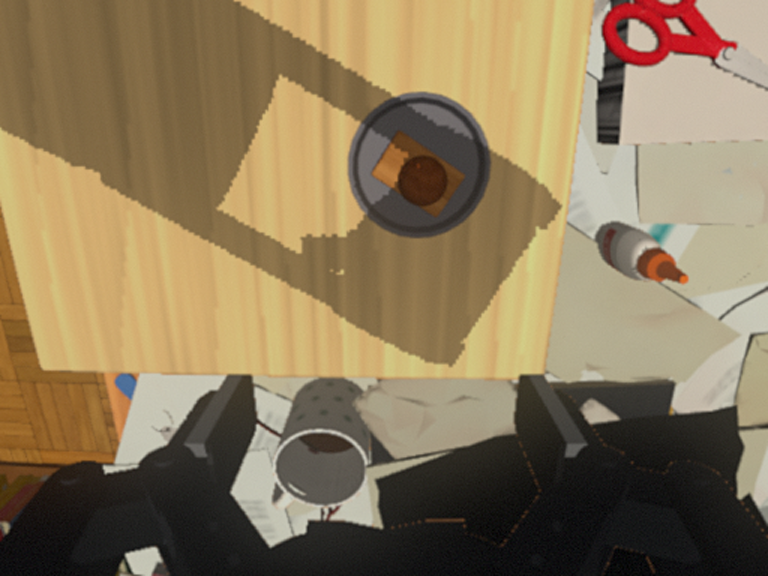

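View pics/s29.png

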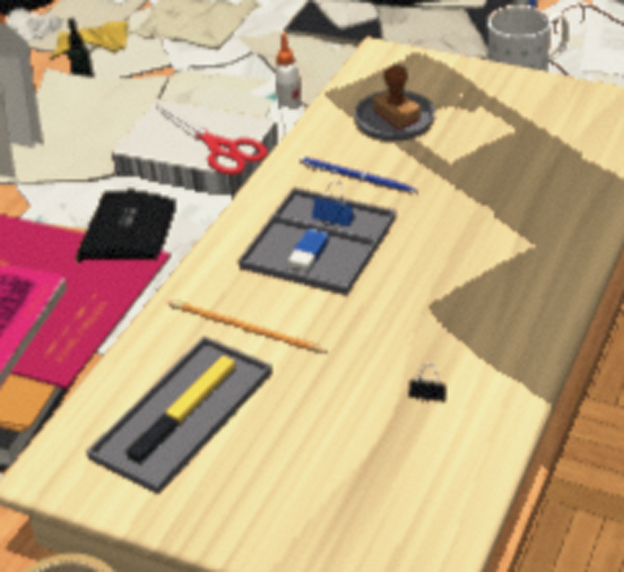

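The stamp stands in the middle of the dish (wrist view, about (420,170)). The highlighter, eraser and large clip are in their places, and the small clip, pencil and pen look unmoved. The gripper is clear of everything.

Run:
```python
from plant import ticket
print(ticket.finish_job())
```

```text
the job is handed in; nothing more can be done
None
```

I sorted all four things, in the order asked, and handed the job in at about 25 s on the robot's clock; the hand-in gives no verdict.

- **Highlighter:** lies flat and lengthwise in the long tray.
- **Eraser:** lies flat in the wider bay.
- **Large clip:** stands on its back in the narrower bay.
- **Stamp:** stands upright on the dish floor, near its centre.

The last wrist and side pictures show all four in place. The small clip, pencil and pen look unmoved, and the gripper was open and clear of everything.

- **First eraser grasp missed:** the fingers closed too high and pressed on top of the eraser. The wrist force read about 32 N, and the eraser moved about 1 cm. I looked again, regrasped it lower and placed it normally. No other wrist reading was above about 20 N.
- **Tray position disagreed:** my first fix of the two-bay tray, taken while the arm was moving, differed by about 6–7 mm from later ones taken at rest. The side camera also differed by up to about 7 mm. I used the wrist pictures taken at rest.

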